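# Empty the stir bars and hang the bottle to dry

### The arm

A 6-joint arm with a two-finger parallel gripper is mounted at the origin on the work surface. World frame = base frame: x ahead of the robot, y to its left, z up, the work surface at z = 0. Lengths are in m, angles in rad, forces in N, time in s.
With the tool pointing down it reaches from about 0.375 to 0.9 m from the base axis. Payload 3.1 kg.
Tool frame: the origin (TCP) lies on the centre line of the jaws, within the pads' length; the fingertips stand 14 mm ahead of it and the grasp point (between the pads) lies 5 mm behind it; y points along the fingers, z is the direction in which the jaws open and shut, and the axes are right-handed (so a half turn about y gives the same grasp; the last joint's range is limited). The gripper opens to 87 mm and grips with 3 to 60 N. Pads are 19 mm wide; open, the fingers measure 117 mm over their backs; the gripper's body (75 mm by 190 mm) begins 51 mm behind the grasp point.
Start: joints at [1.089, 0.527, 1.433, -0, 1.181, -0.178], TCP at [0.186, 0.597, 0.237] pointing down, gripper open.
Joint ranges: [-3.08, 3.08], [-0.75, 2.2], [0.22, 2.44], [-1.43, 4.57], [0, 2.65], [-2.85, 2.85]. Speed limits (rad/s): [2.79, 2.79, 3.14, 3.14, 3.14, 3.14].

### API

Orientations are given as a unit quaternion [x, y, z, w].
In Python, from rig import robot, vision gives the robot as it stands.
- The arm moves only by the shell command python3 -m crank 'ROWS' [FORCE]. ROWS is JSON, a list of rows, each a list of 7 numbers: the shift along the tool's x, y, z as a fraction of full scale, then the turn, a rotation vector about the tool's x, y, z as a fraction of full scale, then the gripper command: -1 is shut, 1 is fully open, values between are in proportion. In form: [[x, y, z, wx, wy, wz, grip], ...]. A call has 1 to 10 rows; each row is the pose to reach, as a shift and turn from the pose commanded when the call began, along the tool's axes at that moment, turning the shorter way round; what a row does not reach only later rows make up. Full scale, the value 1, is 50 cm for a shift and pi rad for a turn. A row lasts 1/8 s, in which the tool goes at most 62.5 mm and 10.7 degrees, less where a joint would pass 70% of its speed; a pose out of reach is approached as far as the arm can. A call with a number of a shift or a turn outside -1 to 1 is refused whole. A call with a gripper value outside its range is refused whole. The fingers move at their own pace and stop on an object; FORCE is the grip in N (left out, the last holds). Time passes only in rows, so rows that repeat a pose let the fingers close. It gives the time, the measured TCP pose, the force and the opening at its end, in the units of the state.
- robot.get_obs(): the state, without advancing time (a new reading comes with each control period).
- vision.camera(name): name is "scene" or "top"; returns the picture (384x512x3 uint8, blue, green, red); there is no depth.
- vision.camera_info(name): a dict with "vfov" (degrees; the focal length in pixels is half the picture's height over the tangent of half this angle, whatever the lens; pixels are square), "cx", "cy" (the principal point, pixels), "world_from_camera" (4x4, takes a point from camera to world coordinates). Camera axes: x right, y up, looking along -z (the intrinsics and any distortion apply to the point x, -y, -z); pixel columns grow to the right and rows downward; lengths in m; the calibration is good to about 2 mm. A picture is of the moment at which its call begins. camera_info takes no time and is no camera call.
- robot.hand_in(): hands the job in, once; it reports no verdict.
The state is a dict: "time": time; "q": joint angles; "joint_velocities": joint speeds; "joint_torque": joint torques, N m; "position": TCP position; "tool_rot": TCP orientation; "ft_force": force on the tool from outside, world axes, zero at the start; "moment": the same for the moment, N m; "grip_width": finger opening in m.
Only numpy, scipy, OpenCV 4.12 (cv2) and the standard library are available. Lean on these libraries where they do the work, as an engineer would, in place of code of your own. Each camera call takes 0.05 s, during which the arm holds its last target.

### The job

The rinsed white bottle lying on the draining cradle still has its three stir bars inside: tip all of them out into the steel tray, then put the bottle upside down over the free peg of the drying rack, let down gently until its rim sits on the peg's collar, and let go. Leave the other glassware and things standing where they are.

Things in the scene. Friction and masses are not known exactly. Their poses are not given: they have to be found in the camera images.
- bottle: White plastic wide-mouth bottle, 110 mm long, about 0.12 kg. Body 52 mm in diameter for 80 mm from the base, then a 10 mm long shoulder to a neck 39 mm in diameter, 20 mm long; walls 3 mm (mouth 33 mm inside). Origin: outer centre of its base; x: along its axis to the mouth. It starts lying, mouth sloping 10 degrees down, to the robot's left; the bars fall out once the mouth is steeply down.
- bottle_rim (a point): Centre of the bottle's mouth, in the plane of the rim, 110 mm from the base.
- cradle: Fixed low cradle, base plate 150 x 44 mm, holding the lying bottle from below on two saddles under 46 mm wide, with a small stop in front of the rim's lower edge; lift the bottle upward. Origin: centre of its underside; x: level, towards the bottle's mouth. The middle of the bottle's axis is 60 mm above the origin; the bottle's sides are free to grip.
- bar0: Stir bar, white, round-ended, 22 mm long and 11 mm in diameter, 12 g, starting inside the bottle. Origin at its centre, x along its length.
- bar1: Another stir bar like bar0.
- bar2: Another stir bar like bar0.
- tray: Fixed open steel tray, 130 mm (x) by 110 mm (y), 35 mm tall, walls 4 mm. Origin at the centre of its underside.
- rack: Fixed grey drip plate of the drying rack, 310 mm (x) by 110 mm (y), 12 mm thick, carrying three like white pegs in a row along its x, 100 mm apart, the middle one at its centre. Two pegs, in any of the places, carry upturned beakers. Origin at the centre of its underside.
- peg_free: The free peg: an upright post 22 mm in diameter (tapering to 12 mm over the top 6 mm) that rises 70 mm above a round collar 60 mm in diameter and 6 mm thick. Fixed. Origin at the centre of the collar's underside, z up.
- seat (a point): Centre of the upper face of the free peg's collar (18 mm above the table), on which the bottle's rim comes to rest.
- beaker_a: Glass beaker drying upside down on another peg, 58 mm in diameter, 95 mm tall, standing on the collar. Origin at the centre of its rim (below). Leave it.
- beaker_b: Glass beaker drying upside down on the third peg, 50 mm in diameter, 105 mm tall. Origin at the centre of its rim (below). Leave it.
- reagent_a: Capped glass reagent bottle, 72 mm in diameter, 160 mm tall, upright. Origin at its underside. Leave it.
- reagent_b: Capped glass reagent bottle, 66 mm in diameter, 140 mm tall, upright. Origin at its underside. Leave it.
- jar: Small capped glass jar, 56 mm in diameter, 65 mm tall, upright. Origin at its underside. Leave it.
- beaker_c: Glass beaker standing upright, 60 mm in diameter, 75 mm tall. Origin at its underside. Leave it.
- tipbox: Blue box with clear lid, 82 x 122 mm, 68 mm tall. Origin at its underside. Leave it.
Not all that is in view belongs to the job. There is more than one size of the tray; the one meant has the size given above. Leave any orange look-alike of the bottle alone.

How it is judged:
By the outcome, as a careful person would: the job done as asked, in the order asked, and still so for the second after the job is handed in, with the robot touching nothing.
It also fails if it takes over 48 s, if anything falls off the work surface, if the arm or the gripper's body presses on something with over 40 N, if the wrist force passes 120 N, or if a joint passes its speed limit or range.

## Working session

There is one attempt and no reset: what is moved stays moved. The work goes in short steps, Python scripts to look and compute and a shell command to move; the robot and the scene stay as the last step left them, time stands still between calls to the robot, and variables do not carry over. Pictures are saved under pics/ and viewed, and the job is handed in when it is done.

```bash
ls; mkdir -p pics; python3 - <<'E'
from rig import robot, vision
import cv2, numpy as np
np.set_printoptions(precision=4,suppress=True)
for n in("scene","top"):
    im=vision.camera(n); cv2.imwrite(f"pics/{n}0.png",im)
    print(n,vision.camera_info(n))
o=robot.get_obs(); print(o)
E
```

```text
pics
scene {'vfov': 50.62094104630627, 'cx': 253.76622111999842, 'cy': 187.29482483679683, 'world_from_camera': array([[-0.1344, -0.8364,  0.5313,  1.179 ],
       [ 0.9909, -0.1174,  0.0658,  0.0814],
       [ 0.0074,  0.5353,  0.8446,  1.0951],
       [ 0.    ,  0.    ,  0.    ,  1.    ]])}
top {'vfov': 44.083816931159554, 'cx': 257.16923207997, 'cy': 193.4498519161112, 'world_from_camera': array([[-0.1148,  0.972 , -0.2052,  0.1963],
       [-0.9934, -0.1125,  0.0226,  0.0003],
       [-0.0011,  0.2064,  0.9785,  1.5807],
       [ 0.    ,  0.    ,  0.    ,  1.    ]])}
{'time': 0.1, 'q': array([ 1.0895,  0.5284,  1.4338,  0.    ,  1.1814, -0.1785]), 'joint_velocities': array([ 0.0002, -0.0011, -0.0046,  0.0007, -0.0001, -0.0015]), 'joint_torque': array([ -0.0006, -44.0982, -17.715 ,   0.0635,   0.0535,  -0.    ]), 'position': array([0.186 , 0.596 , 0.2357]), 'tool_rot': array([ 0.6997, -0.1069,  0.1064, -0.6984]), 'ft_force': array([ 0.182 , -0.0625,  1.3107]), 'moment': array([-0.0505, -0.0242,  0.0083]), 'grip_width': 0.0869990950757951}
```

View pics/scene0.png

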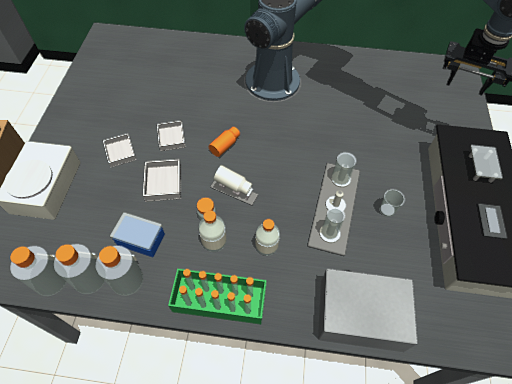

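View pics/top0.png

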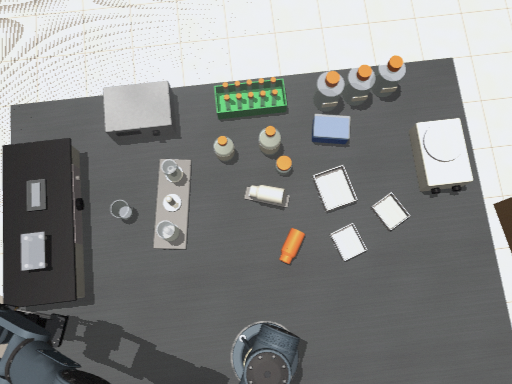

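The top view shows the white bottle on its cradle at (268,194) and the orange look-alike at (291,246). There are three trays, at (335,188), (391,211) and (347,242). The rack's ends carry beakers, and the free peg is the middle one at about (172,202). Next I'll zoom in and measure.

```bash
cat > h.py <<'E'
import numpy as np, cv2
from rig import robot, vision
np.set_printoptions(precision=4,suppress=True)
def cam(n):
    i=vision.camera_info(n); f=192/np.tan(np.radians(i['vfov'])/2); return f,i['cx'],i['cy'],np.array(i['world_from_camera'])
def ray(n,u,v):
    f,cx,cy,T=cam(n); d=T[:3,:3]@np.array([(u-cx)/f,-(v-cy)/f,-1]); return T[:3,3],d/np.linalg.norm(d)
def plane(n,u,v,z):
    o,d=ray(n,u,v); return o+d*(z-o[2])/d[2]
def proj(n,p):
    f,cx,cy,T=cam(n); c=T[:3,:3].T@(np.array(p)-T[:3,3]); return np.array([cx+f*c[0]/-c[2],cy-f*c[1]/-c[2]])
def tri(u1,u2):
    a,d=ray("scene",*u1); b,e=ray("top",*u2)
    A=np.stack([d,-e],1); s=np.linalg.lstsq(A,b-a,rcond=None)[0]
    return (a+s[0]*d+b+s[1]*e)/2, np.linalg.norm(a+s[0]*d-b-s[1]*e)
def crop(src,x0,y0,w,h,k,out):
    im=cv2.imread(src) if isinstance(src,str) else src
    c=cv2.resize(im[y0:y0+h,x0:x0+w],None,fx=k,fy=k,interpolation=cv2.INTER_CUBIC)
    cv2.imwrite(out,c)
E
python3 - <<'E'
from h import *
crop("pics/top0.png",150,120,270,150,2.9,"pics/tc.png")
crop("pics/scene0.png",95,110,190,150,4,"pics/sc.png")
crop("pics/scene0.png",290,130,130,130,4.5,"pics/sr.png")
crop("pics/top0.png",100,145,110,110,5,"pics/tr.png")
# base check
print(plane("top",265,370,0.0),plane("scene",273,82,0))
E
```

```text
[-0.0413  0.0046  0.    ] [0.0075 0.0048 0.    ]
```

View pics/tc.png

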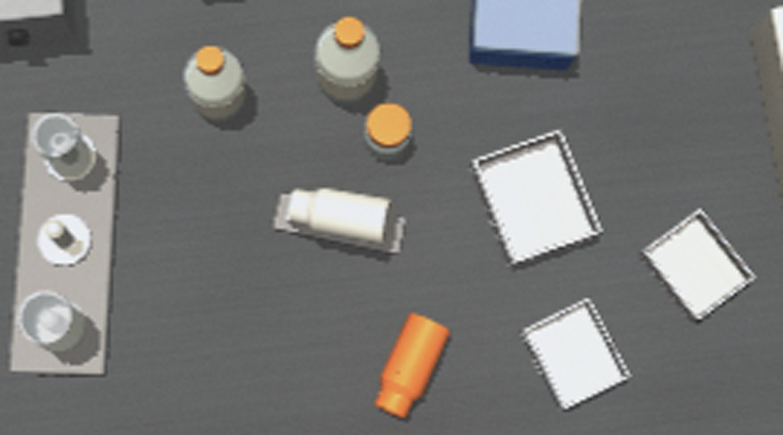

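View pics/sc.png

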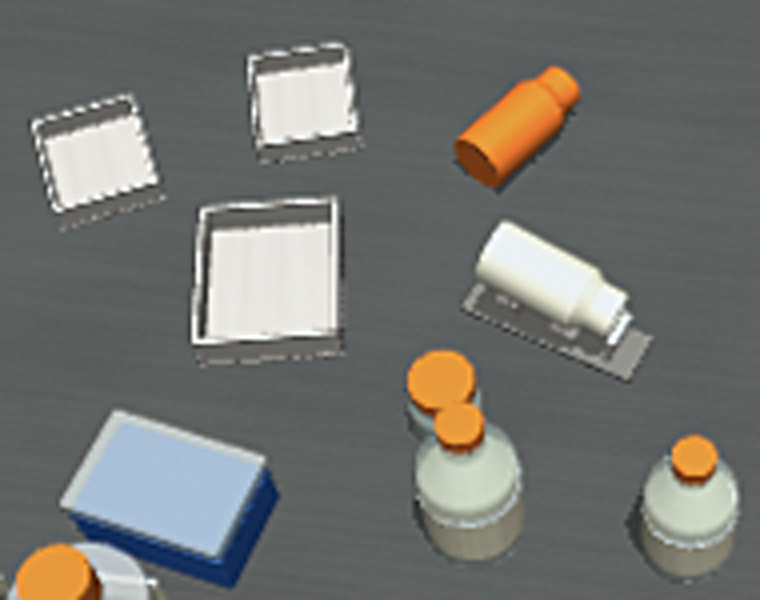

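View pics/sr.png

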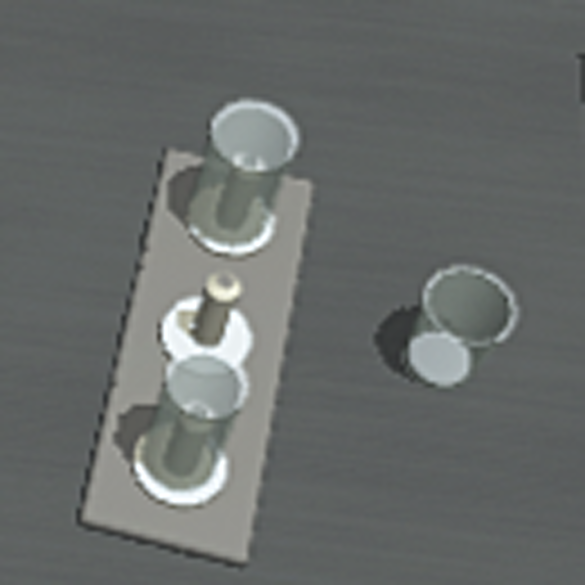

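View pics/tr.png

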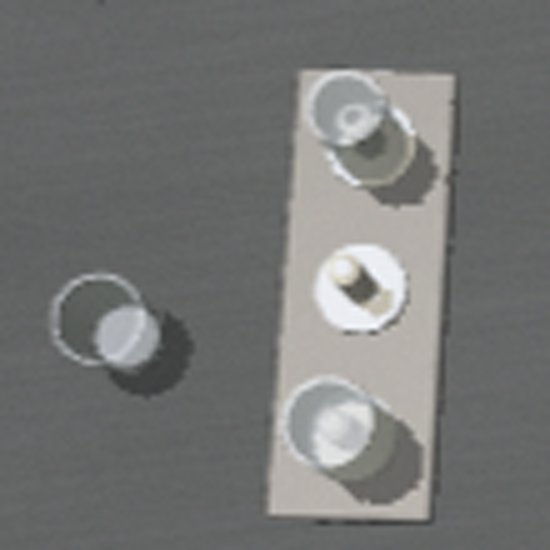

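```bash
cat > m.py <<'E'
from h import *
def comps(n,mask,lo,hi,box):
    x0,y0,x1,y1=box; m=np.zeros_like(mask); m[y0:y1,x0:x1]=mask[y0:y1,x0:x1]
    k,l,s,c=cv2.connectedComponentsWithStats(m.astype(np.uint8),connectivity=4)
    return [(l==i) for i in range(1,k) if lo<s[i,4]<hi]
if __name__=="__main__":
  for n,tb,rb,bb in(("top",(308,160,412,265),(150,155,195,255),(240,175,300,215)),("scene",(95,115,190,205),(305,160,365,260),(208,160,260,205))):
    im=cv2.imread(f"pics/{n}0.png"); g=im.min(2).astype(int); hsv=cv2.cvtColor(im,cv2.COLOR_BGR2HSV)
    for m in comps(n,(g>150),80,3000,tb):
        c,_=cv2.findContours(m.astype(np.uint8),0,1); c=max(c,key=cv2.contourArea)
        r=cv2.minAreaRect(c); P=np.array([plane(n,*p,0.004 if 0 else 0.035)[:2] for p in cv2.boxPoints(r)])
        print(n,'tray',r[0],plane(n,*r[0],0.035)[:2],'sides',np.linalg.norm(P[1]-P[0]),np.linalg.norm(P[2]-P[1]),'dir',np.degrees(np.arctan2(*(P[1]-P[0])[::-1])))
    for m in comps(n,(g>185),30,3000,rb):
        v,u=np.nonzero(m); c,_=cv2.findContours(m.astype(np.uint8),0,1);c=max(c,key=cv2.contourArea)
        h=cv2.convexHull(c)
        if len(h)>=5:
            e=cv2.fitEllipse(h); print(n,'white',m.sum(),e, plane(n,*e[0],0.018))
    for m in comps(n,(g>105),100,3000,bb):
        v,u=np.nonzero(m); print(n,'bottle',m.sum(),u.mean(),v.mean(),u.min(),u.max(),v.min(),v.max())
        pts=np.stack([u,v],1).astype(float); c=pts.mean(0); w=np.linalg.svd(pts-c,full_matrices=False)[2]; t=(pts-c)@w.T
        print(w[0],t.min(0),t.max(0),c+w[0]*t[:,0].min(),c+w[0]*t[:,0].max())
E
python3 m.py
```

```text
top tray (334.22119140625, 188.997314453125) [ 0.5059 -0.2925] sides 0.10491917639353987 0.12058426457205285 dir -74.98083054206346
top tray (389.2731018066406, 211.56541442871094) [ 0.4094 -0.4619] sides 0.07496110567817747 0.10095950636384379 dir -59.33104507885013
top tray (347.340576171875, 241.8470458984375) [ 0.3264 -0.3089] sides 0.07885545572670169 0.09938138885925667 dir -69.12778606251301
top white 31 ((168.0882568359375, 165.53700256347656), (13.672789573669434, 15.098859786987305), 64.89666748046875) [0.6555 0.2549 0.018 ]
top white 32 ((168.9758758544922, 169.57180786132812), (6.014400959014893, 12.720110893249512), 64.38117218017578) [0.641 0.253 0.018]
top white 196 ((171.3096923828125, 201.9358673095703), (17.336002349853516, 18.85478401184082), 53.654972076416016) [0.5282 0.2538 0.018 ]
top white 35 ((163.75189208984375, 227.62266540527344), (14.842405319213867, 17.187955856323242), 54.20714569091797) [0.4445 0.2854 0.018 ]
top white 106 ((167.77334594726562, 230.9688720703125), (10.203523635864258, 13.756829261779785), 35.5599365234375) [0.4318 0.273  0.018 ]
top bo
[... 428 characters left out ...]
9
scene tray (160.5, 177.0) [ 0.5149 -0.296 ] sides 0.11273395574425811 0.13659984297594208 dir 98.03610728660676
scene white 35 ((342.41827392578125, 180.3693389892578), (11.150249481201172, 15.956700325012207), 79.27857208251953) [0.4364 0.2733 0.018 ]
scene white 155 ((336.6225280761719, 206.78260803222656), (17.786075592041016, 25.054317474365234), 143.088623046875) [0.5361 0.2575 0.018 ]
scene white 72 ((329.79949951171875, 233.19940185546875), (16.376554489135742, 19.88019561767578), 103.95626068115234) [0.6285 0.2399 0.018 ]
scene bottle 718 235.3732590529248 182.5376044568245 214 258 165 204
[0.7908 0.6121] [-23.2489  -9.838 ] [25.6728 11.6656] [216.9876 168.3081] [255.6758 198.2506]
```

```bash
python3 - <<'E'
from h import *
crop("pics/top0.png",240,178,55,35,14,"pics/b1.png")
crop("pics/scene0.png",205,158,60,50,12,"pics/b2.png")
E
```

```text
(no output)
```

View pics/b1.png

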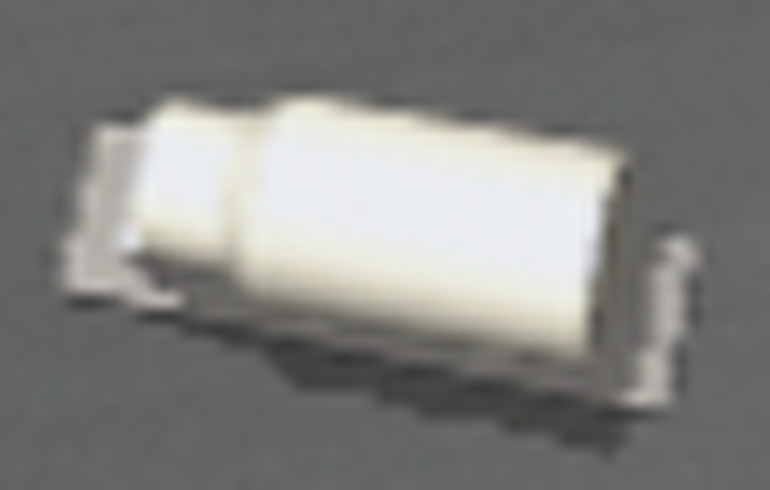

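View pics/b2.png

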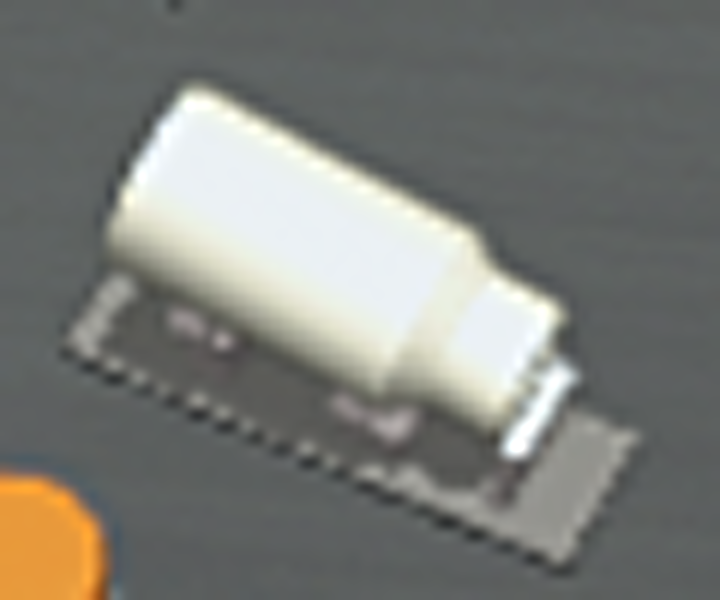

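```bash
python3 - <<'E'
from h import *
b=(282.9,195.9);m=(249.9,190.0);bs=(217.1,170.9);ms=(248.7,188.1)
print("plane top",plane("top",*b,.0695),plane("top",*m,.0505),"scene",plane("scene",*bs,.0695),plane("scene",*ms,.0505))
print(tri(bs,b),tri(ms,m))
B=plane("top",*b,.0695);M=plane("top",*m,.0505);print(np.linalg.norm(M-B),M-B)
# rack plate corners
for n,box in(("top",(150,155,195,255)),("scene",(305,160,365,260))):
    im=cv2.imread(f"pics/{n}0.png"); x0,y0,x1,y1=box
    g=im.astype(int).min(2); mk=np.zeros(g.shape,np.uint8); mk[y0:y1,x0:x1]=(g[y0:y1,x0:x1]>118)
    mk=cv2.morphologyEx(mk,cv2.MORPH_CLOSE,np.ones((5,5)))
    c,_=cv2.findContours(mk,0,1);c=max(c,key=cv2.contourArea);r=cv2.minAreaRect(c)
    P=np.array([plane(n,*p,.012)[:2] for p in cv2.boxPoints(r)])
    print(n,r,plane(n,*r[0],.012),np.linalg.norm(P[1]-P[0]),np.linalg.norm(P[2]-P[1]),P)
E
python3 - <<'E'
from sys import path; path.insert(0,'.')
import os; os.chdir('.')
from h import *
crop("pics/top0.png",160,188,24,28,22,"pics/p1.png")
crop("pics/scene0.png",322,182,30,36,16,"pics/p2.png")
E
```

```text
plane top [ 0.4954 -0.1168  0.0695] [ 0.5314 -0.0125  0.0505] scene [ 0.4905 -0.1179  0.0695] [ 0.5269 -0.0149  0.0505]
(array([ 0.4943, -0.1166,  0.0752]), np.float64(0.00042790054703410876)) (array([ 0.5303, -0.0134,  0.0561]), np.float64(0.0019079320139336088))
0.11195968094345235 [ 0.036   0.1043 -0.019 ]
top ((171.5128173828125, 203.28866577148438), (32.75807571411133, 90.16788482666016), 3.4682295322418213) [0.5247 0.2544 0.012 ] 0.3087658508817686 0.11282280476679946 [[0.3844 0.3285]
 [0.6906 0.2885]
 [0.6706 0.1774]
 [0.3655 0.2218]]
scene ((335.17303466796875, 204.13462829589844), (36.869834899902344, 94.72409057617188), 11.309932708740234) [0.5237 0.2538 0.012 ] 0.346797601212715 0.1202418585145672 [[0.6784 0.1793]
 [0.3339 0.2193]
 [0.3471 0.3388]
 [0.6866 0.2834]]
```

View pics/p1.png

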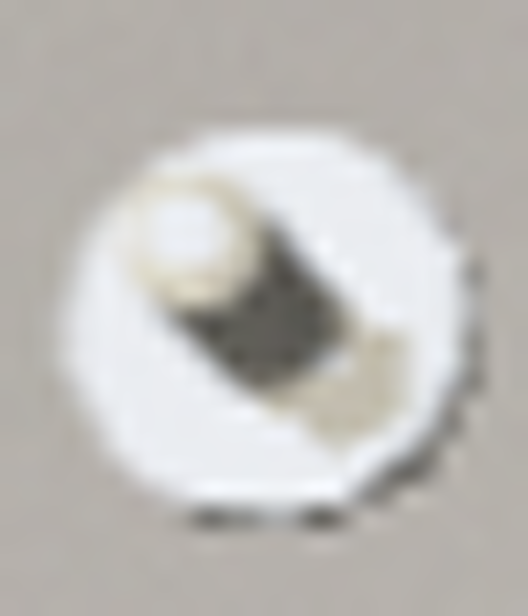

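View pics/p2.png

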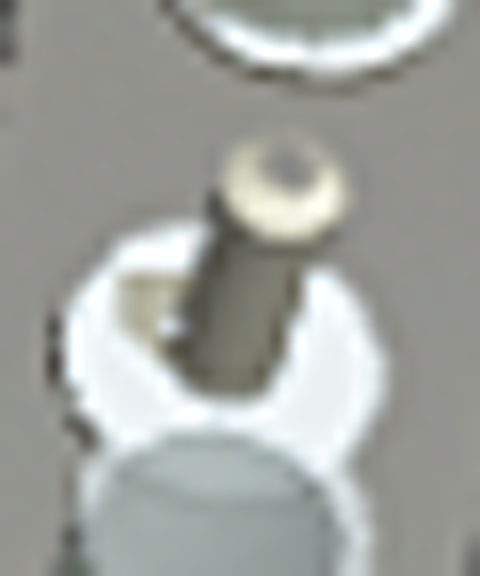

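```bash
python3 - <<'E'
from h import *
print(plane("top",171.61,201.93,.018),plane("top",168.02,198.07,.088),plane("scene",339.34,191.84,.088),tri((339.34,191.84),(168.02,198.07)))
# px sensitivities
print(plane("top",172.61,201.93,.018)-plane("top",171.61,201.93,.018))
for p in ([.5265,.254,.018],): 
  for n in("top","scene"): print(n,proj(n,p))
from scipy.spatial.transform import Rotation as R
o=robot.get_obs(); print(R.from_quat(o['tool_rot']).as_matrix())
E
```

```text
[0.5281 0.2528 0.018 ] [0.5271 0.2519 0.088 ] [0.5263 0.2526 0.088 ] (array([0.5269, 0.2521, 0.0889]), np.float64(0.0006654631916247505))
[-0.0004 -0.0033  0.    ]
top [171.2845 202.4229]
scene [335.5574 203.9565]
[[ 0.9545 -0.0009  0.2982]
 [-0.2982 -0.0017  0.9545]
 [-0.0004 -1.     -0.0019]]
```

Seat is about (0.527, 0.2525), and the two views agree to about 1 mm. The bottle runs from base (0.494,-0.117) to mouth (0.530,-0.013). The big tray is at about (0.507,-0.294).

Look-alikes considered, in the top view:
- White bottle at (268,194), chosen because it is white and on the cradle.
- Orange bottle at (291,246), rejected.
- Trays at (391,211) and (347,242), rejected at about 80x100 mm. The one at (335,188) measures about 125x108 mm.

I'll start by moving towards the bottle, and log joints against poses to learn the kinematics.

```bash
python3 -m crank '[[0.52,0,-0.54,0,0.25,0,1],[0.52,0,-0.54,0,0.25,0,1],[0.52,0,-0.54,0,0.25,0,1],[0.52,0,-0.54,0,0.25,0,1],[0.52,0,-0.54,0,0.25,0,1],[0.52,0,-0.54,0,0.25,0,1]]'
cat > log.py <<'E'
from h import *
import json
o=robot.get_obs()
with open("log.jsonl","a") as f: f.write(json.dumps({k:np.asarray(o[k]).tolist() for k in("q","position","tool_rot","time")})+"\n")
print({k:np.round(np.asarray(o[k]),4).tolist() for k in o if k not in("joint_velocities","joint_torque")})
E
python3 log.py
```

```text
time: 0.85
position: [0.3546, 0.2595, 0.2365]
tool_rot: [-0.605, 0.366, -0.366, 0.605]
ft_force: [0.1, 1.3, 0.3]
grip_width: 0.0872
{'time': 0.85, 'q': [0.3765, 0.2785, 1.8778, -0.0001, 0.9849, -0.1062], 'position': [0.3546, 0.2595, 0.2365], 'tool_rot': [-0.605, 0.3659, -0.3661, 0.6051], 'ft_force': [0.144, 1.2851, 0.2621], 'moment': [-0.0767, -0.0616, -0.0018], 'grip_width': 0.0872}
```

```bash
cat > rel.py <<'E'
from h import *
from scipy.spatial.transform import Rotation as R
def target(axis_yaw_deg, tilt_deg, sgn=1):
    """tool y = down tilted toward horizontal dir a (bottle axis yaw); jaw z horizontal, perp to a"""
    a=np.array([np.cos(np.radians(axis_yaw_deg)),np.sin(np.radians(axis_yaw_deg)),0]); t=np.radians(tilt_deg)
    y=np.array([0,0,-1])*np.cos(t)+a*np.sin(t); z=sgn*np.array([a[1],-a[0],0]); x=np.cross(y,z)
    return np.stack([x,y,z],1)
def rel(Rt,p,cmd=None):
    if cmd is None:
        o=robot.get_obs(); R0=R.from_quat(o['tool_rot']).as_matrix(); p0=o['position']
    else: p0,R0=cmd
    s=R0.T@(np.array(p)-p0)/.5; w=R.from_matrix(R0.T@Rt).as_rotvec()/np.pi
    return np.round(s,4),np.round(w,4)
E
python3 -c "
from rel import *
print(rel(target(71,30),[.50,-.10,.24]))"
```

```text
(array([ 0.7719, -0.0069, -0.0762]), array([0.0677, 0.2532, 0.1573]))
```

```bash
python3 -m crank '[[0.772,-0.02,-0.076,0.068,0.253,0.157,1],[0.772,-0.02,-0.076,0.068,0.253,0.157,1],[0.772,-0.02,-0.076,0.068,0.253,0.157,1],[0.772,-0.02,-0.076,0.068,0.253,0.157,1],[0.772,-0.02,-0.076,0.068,0.253,0.157,1],[0.772,-0.02,-0.076,0.068,0.253,0.157,1],[0.772,-0.02,-0.076,0.068,0.253,0.157,1]]'
python3 log.py
```

```text
time: 1.72
position: [0.5013, -0.1033, 0.246]
tool_rot: [-0.246, 0.662, -0.453, 0.545]
ft_force: [0.1, 0.9, -0.5]
grip_width: 0.0866
{'time': 1.725, 'q': [-0.7062, 0.4175, 1.7442, 0.5171, 1.2283, -0.6088], 'position': [0.5013, -0.1033, 0.246], 'tool_rot': [-0.2461, 0.6617, -0.4525, 0.5448], 'ft_force': [0.1266, 0.8983, -0.5276], 'moment': [-0.3948, 0.1619, 0.0371], 'grip_width': 0.0866}
```

```bash
cat > fk.py <<'E'
from rel import *
import json
from scipy.optimize import least_squares
def chain(q):
    E=lambda ax,a:R.from_euler(ax,a).as_matrix()
    A1=E('z',q[0]);A2=A1@E('y',q[1]);A3=A2@E('y',q[2]);A4=A3@E('z',q[3]);A5=A4@E('y',q[4]);A6=A5@E('z',q[5]);return A1,A2,A3,A6
def fk(q,P):
    A1,A2,A3,A6=chain(q); h,a1,L1,e,L2,Lt=P[:6]
    return np.array([0,0,h])+A1@[a1,0,0]+A2@[0,0,L1]+A3@[e,0,L2]+A6@[0,0,Lt], A6
D=[json.loads(l) for l in open("log.jsonl")]
D.append(dict(q=[1.0895,.5284,1.4338,0,1.1814,-.1785],position=[.186,.596,.2357],tool_rot=[0.6997,-0.1069,0.1064,-0.6984]))
def fit():
    f=lambda P:np.concatenate([fk(d['q'],P)[0]-d['position'] for d in D]+[0.01*(np.array(P)-[.3,0,.4,0,.4,.25])])
    return least_squares(f,[.3,0,.4,0,.4,.25])
if __name__=="__main__":
    s=fit(); print(s.x)
    for d in D:
        p,A=fk(d['q'],s.x); print(p-d['position'], (A.T@R.from_quat(d['tool_rot']).as_matrix()).round(3).tolist())
E
python3 fk.py
```

```text
[-0.1618 -0.3279  0.9133 -0.3092  0.3953  0.5263]
[ 0.0394 -0.1038 -0.0073] [[-0.0, -0.0, -1.0], [-1.0, 0.0, 0.0], [0.0, 1.0, -0.0]]
[-0.0002 -0.002   0.0073] [[-0.0, 0.0, -1.0], [-1.0, 0.0, 0.0], [0.0, 1.0, 0.0]]
[ 0.0986 -0.051  -0.    ] [[-0.0, -0.0, -1.0], [-1.0, 0.0, 0.0], [0.0, 1.0, -0.0]]
```

```bash
sed -i 's/A1@\[a1,0,0\]/A1@[a1,P[6],0]/; s/,Lt=P\[:6\]/,Lt=P[:6]/; s/\[.3,0,.4,0,.4,.25\]/[.3,0,.4,0,.4,.25,.11]/g; s/0.01\*(/0.001*(/' fk.py; python3 fk.py
```

```text
[ 0.2743 -0.0002  0.5879  0.114   0.3919  0.2914  0.111 ]
[-0.  0.  0.] [[-0.0, -0.0, -1.0], [-1.0, 0.0, 0.0], [0.0, 1.0, -0.0]]
[-0.  0. -0.] [[-0.0, 0.0, -1.0], [-1.0, 0.0, 0.0], [0.0, 1.0, 0.0]]
[ 0. -0.  0.] [[-0.0, -0.0, -1.0], [-1.0, 0.0, 0.0], [0.0, 1.0, -0.0]]
```

```bash
cat > ik.py <<'E'
from fk import *
P=fit().x
lo=np.array([-3.08,-.75,.22,-1.43,0,-2.85]);hi=np.array([3.08,2.2,2.44,4.57,2.65,2.85])
C=np.array([[0,0,-1],[-1,0,0],[0,1,0.]])
def ikall(p,Rt,n=60,seed=0):
    r=np.random.default_rng(seed); out=[]
    def f(q):
        x,A=fk(q,P); return np.concatenate([(x-p)*5,(A@C-Rt).ravel()])
    for i in range(n):
        s=least_squares(f,r.uniform(lo,hi),bounds=(lo,hi),max_nfev=60)
        if s.cost<1e-6 and not any(np.abs(s.x-o).max()<.02 for o in out): out.append(s.x)
    return out
def pose(a_yaw,theta,jawsgn):
    """upside-down bottle: t = cos(th)*down + sin(th)*h , h yaw a_yaw"""
    h=np.array([np.cos(np.radians(a_yaw)),np.sin(np.radians(a_yaw)),0]);th=np.radians(theta)
    y=np.array([0,0,-1])*np.cos(th)+h*np.sin(th); z=jawsgn*np.array([h[1],-h[0],0]); return np.stack([np.cross(y,z),y,z],1)
E
cat > s1.py <<'E'
from ik import *
print("P",P)
for tau in(10,20,30):
  Rt=target(71,tau); g=np.array([.5085,-.077,.0625]); print('grasp',tau,[q.round(2).tolist() for q in ikall(g+.005*Rt[:,1],Rt,20)])
for nm,pt in(("peg",[.527,.2525,.09]),("pegup",[.527,.2525,.18]),("tray",[.507,-.294,.14])):
  for th in(50,60,70):
    for yaw in((82.6,-97.4) if nm!="tray" else (90,-90,0,-45,45)):
      for sg in(1,-1):
        Rt=pose(yaw,th,sg); S=ikall(np.array(pt)+.005*Rt[:,1],Rt,20)
        if S: print(nm,th,yaw,sg,[q.round(2).tolist() for q in S])
E
python3 s1.py
```

```text
P [ 0.2743 -0.0002  0.5879  0.114   0.3919  0.2914  0.111 ]
grasp 10 [[-0.47, 0.68, 1.86, 0.29, 0.64, -0.37]]
grasp 20 [[-0.56, 0.7, 1.87, 0.53, 0.72, -0.66]]
grasp 30 [[-0.65, 0.74, 1.87, 0.69, 0.84, -0.87]]
peg 50 82.6 1 [[-0.15, 0.81, 1.9, 1.21, 0.96, -1.03]]
peg 50 82.6 -1 [[-0.15, 0.81, 1.9, 1.21, 0.96, 2.11]]
peg 50 -97.4 1 [[0.55, 0.97, 1.28, -0.64, 1.55, -2.22]]
peg 50 -97.4 -1 [[0.55, 0.97, 1.28, -0.64, 1.55, 0.92]]
peg 60 82.6 1 [[-0.21, 0.9, 1.9, 1.31, 1.11, -1.19]]
peg 60 82.6 -1 [[-0.21, 0.9, 1.9, 1.31, 1.11, 1.95]]
peg 60 -97.4 1 [[0.58, 1.05, 1.21, -0.72, 1.69, -2.21]]
peg 60 -97.4 -1 [[0.58, 1.05, 1.21, -0.72, 1.69, 0.94]]
peg 70 82.6 1 [[-0.26, 0.99, 1.9, 1.36, 1.26, -1.31]]
peg 70 82.6 -1 [[-0.26, 0.99, 1.9, 1.36, 1.26, 1.83]]
peg 70 -97.4 1 [[0.6, 1.13, 1.14, -0.81, 1.83, -2.2]]
peg 70 -97.4 -1 [[0.6, 1.13, 1.14, -0.81, 1.83, 0.94]]
pegup 50 82.6 1 [[-0.15, 0.63, 1.88, 1.09, 1.04, -0.82]]
pegup 50 82.6 -1 [[-0.15, 0.63, 1.88, 1.09, 1.04, 2.32]]
pegup 50 -97.4 1 [[0.55, 0.85, 1.26, -0.64, 1.65, -2.31]]
pegup 50 -97.4 -1 [[0.55, 0.85, 1.26, -0.64, 1.65, 0.84]]
pegup 
[... 1141 characters left out ...]
]]
tray 60 0 -1 [[-1.14, 0.79, 2.17, 1.9, 0.98, 1.77]]
tray 60 -45 1 [[-0.66, 0.81, 2.27, 3.27, 0.99, -1.58]]
tray 60 -45 -1 [[-0.66, 0.81, 2.27, 3.27, 0.99, 1.56]]
tray 60 45 1 [[-1.15, 0.83, 1.7, 0.98, 1.33, -0.99]]
tray 60 45 -1 [[-1.15, 0.83, 1.7, 0.98, 1.33, 2.15]]
tray 70 90 1 [[-0.98, 1.05, 1.18, 0.61, 1.99, -1.07]]
tray 70 90 -1 [[-0.98, 1.05, 1.18, 0.61, 1.99, 2.07]]
tray 70 0 1 [[-1.19, 0.92, 2.2, 1.94, 1.21, -1.55]]
tray 70 0 -1 [[-1.19, 0.92, 2.2, 1.94, 1.21, 1.59]]
tray 70 -45 1 [[-0.66, 0.96, 2.32, 3.27, 1.36, -1.55]]
tray 70 -45 -1 [[-0.66, 0.96, 2.32, 3.27, 1.36, 1.59]]
tray 70 45 1 [[-1.18, 0.91, 1.69, 1.06, 1.46, -1.08]]
tray 70 45 -1 [[-1.18, 0.91, 1.69, 1.06, 1.46, 2.06]]
```

```bash
python3 - <<'E'
from h import *
# caps: orange blobs
for n in("top","scene"):
    im=cv2.imread(f"pics/{n}0.png"); hsv=cv2.cvtColor(im,cv2.COLOR_BGR2HSV)
    m=cv2.inRange(hsv,(8,150,120),(20,255,255)); k,l,s,c=cv2.connectedComponentsWithStats(m)
    for i in range(1,k):
        if s[i,4]>40: print(n,c[i].round(1),s[i,4],[plane(n,*c[i],z)[:2].round(3).tolist() for z in(.065,.14,.16)])
E
```

```text
top [395.3  61.7] 128 [[0.923, -0.564], [0.887, -0.536], [0.877, -0.529]]
top [364.3  70.9] 131 [[0.901, -0.452], [0.866, -0.429], [0.857, -0.423]]
top [332.3  77.2] 127 [[0.891, -0.339], [0.856, -0.322], [0.847, -0.317]]
top [269.9 130.5] 68 [[0.724, -0.102], [0.698, -0.097], [0.691, -0.095]]
top [221.9 139.7] 41 [[0.71, 0.061], [0.685, 0.058], [0.678, 0.058]]
top [283.8 162.3] 144 [[0.609, -0.135], [0.588, -0.128], [0.583, -0.126]]
top [291.1 245.3] 478 [[0.333, -0.123], [0.327, -0.117], [0.325, -0.115]]
scene [225.4 139.3] 398 [[0.361, -0.115], [0.421, -0.101], [0.437, -0.097]]
scene [206.5 208.8] 316 [[0.623, -0.125], [0.664, -0.11], [0.675, -0.106]]
scene [268.2 223.8] 94 [[0.647, 0.058], [0.686, 0.06], [0.696, 0.06]]
scene [ 65.3 254. ] 287 [[0.814, -0.476], [0.841, -0.435], [0.848, -0.425]]
scene [ 20.3 256.2] 295 [[0.837, -0.593], [0.862, -0.544], [0.869, -0.531]]
scene [108.6 255.6] 292 [[0.803, -0.359], [0.83, -0.327], [0.837, -0.318]]
scene [186.5 272.6] 48 [[0.821, -0.139], [0.847, -0.123], [0.854, -0.119]]
scene [202.1 274.7] 47 [[0.821, -0.097], [0.847, -0.084], [0.854, -0.081]]
scene [217.8 276.9] 46 [[0.821, -0.055], [0.847, -0.045], [0.854, -0.042]]
scene [233.6 278.8] 48 [[0.82, -0.013], [0.847, -0.006], [0.853, -0.004]]
scene [249.3 280.8] 47 [[0.82, 0.029], [0.846, 0.032], [0.853, 0.034]]
scene [182.6 289.6] 47 [[0.867, -0.139], [0.89, -0.123], [0.896, -0.119]]
scene [198.4 291.8] 45 [[0.867, -0.097], [0.89, -0.084], [0.896, -0.081]]
scene [214.5 294. ] 47 [[0.867, -0.055], [0.89, -0.045], [0.896, -0.043]]
scene [230.9 296.1] 45 [[0.867, -0.013], [0.89, -0.006], [0.896, -0.004]]
scene [247.  298.1] 46 [[0.866, 0.029], [0.889, 0.033], [0.895, 0.034]]
```

```bash
python3 -c "
from rel import *
T=target(70.8,20)
for z in(.13,.0626):
  print(rel(T,np.array([.507,-.079,z])+.005*T[:,1]))"
```

```text
(array([ 0.0743,  0.2358, -0.0061]), array([-0.0012, -0.0001, -0.0549]))
(array([ 0.1414,  0.3527, -0.0065]), array([-0.0012, -0.0001, -0.0549]))
```

```bash
python3 -m crank '[[0.05,0.12,-0.006,-0.001,0,-0.055,1],[0.074,0.236,-0.006,-0.001,0,-0.055,1],[0.074,0.236,-0.006,-0.001,0,-0.055,1],[0.074,0.236,-0.006,-0.001,0,-0.055,1],[0.074,0.236,-0.006,-0.001,0,-0.055,1]]' 25
python3 log.py
python3 - <<'E'
from h import *
a=vision.camera("top");b=vision.camera("scene")
crop(a,215,150,110,80,7,"pics/g1t.png");crop(b,180,120,110,100,6,"pics/g1s.png")
E
```

```text
time: 2.35
position: [0.5069, -0.0731, 0.1282]
tool_rot: [-0.304, 0.637, -0.496, 0.505]
ft_force: [0.6, -0.2, 0.0]
grip_width: 0.0869
{'time': 2.35, 'q': [-0.5621, 0.5653, 1.8499, 0.456, 0.8601, -0.5554], 'position': [0.5069, -0.0731, 0.1282], 'tool_rot': [-0.3042, 0.637, -0.4962, 0.5054], 'ft_force': [0.5677, -0.1611, 0.0304], 'moment': [-0.3098, 0.1177, 0.0182], 'grip_width': 0.0869}
```

View pics/g1t.png

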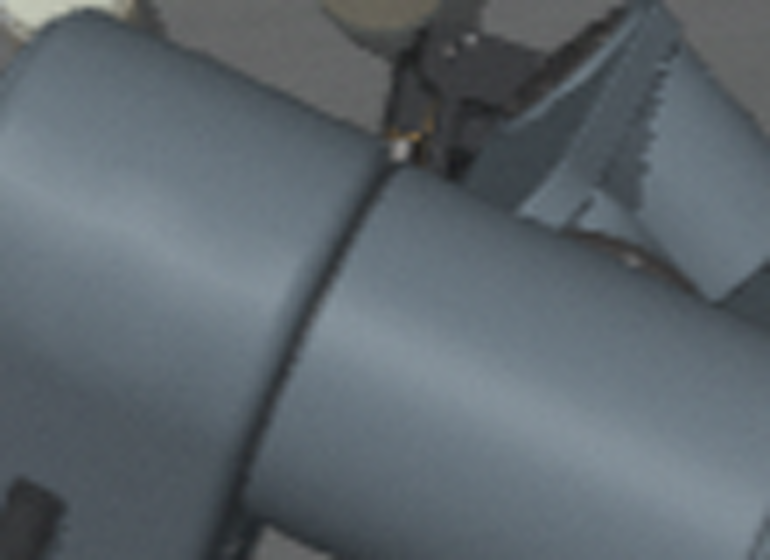

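View pics/g1s.png

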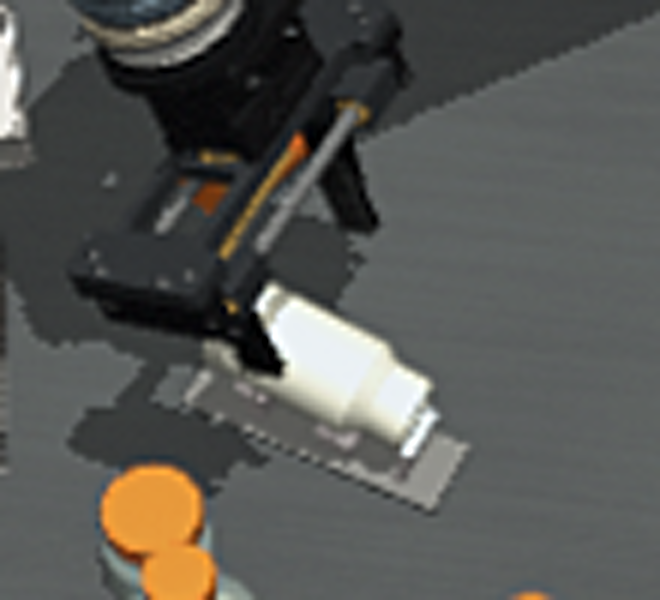

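```bash
python3 -c "
from rel import *
o=robot.get_obs();M=R.from_quat(o['tool_rot']).as_matrix()
print('tip',proj('scene',o['position']+.014*M[:,1]))
for s in(1,-1): print(proj('scene',o['position']+.014*M[:,1]+s*.05*M[:,2]))
T=target(70.8,20)
print(rel(T,np.array([.507,-.079,.0626])+.005*T[:,1]))"
```

```text
tip [231.4694 168.9545]
[223.2184 181.6119]
[239.3929 156.7993]
(array([0.0551, 0.1291, 0.0043]), array([-0.0004,  0.0016, -0.0001]))
```

```bash
python3 -m crank '[[0.028,0.065,0.004,0,0,0,1],[0.055,0.129,0.004,0,0,0,1],[0.055,0.129,0.004,0,0,0,1],[0.055,0.129,0.004,0,0,0,1],[0.055,0.129,0.004,0,0,0,1],[0.055,0.129,0.004,0,0,0,-1],[0.055,0.129,0.004,0,0,0,-1],[0.055,0.129,0.004,0,0,0,-1],[0.055,0.129,0.004,0,0,0,-1],[0.055,0.129,0.004,0,0,0,-1]]' 25
python3 log.py
```

```text
time: 3.7
position: [0.5083, -0.0771, 0.0562]
tool_rot: [-0.304, 0.638, -0.496, 0.505]
ft_force: [5.2, 1.0, 0.5]
grip_width: 0.0519
{'time': 3.7, 'q': [-0.5676, 0.7041, 1.8759, 0.5327, 0.7168, -0.6683], 'position': [0.5083, -0.0771, 0.0562], 'tool_rot': [-0.3037, 0.6375, -0.4963, 0.505], 'ft_force': [5.2418, 1.0334, 0.4949], 'moment': [-0.2208, -0.7091, -0.2042], 'grip_width': 0.0519}
```

Gripped at 51.9 mm, which matches the 52 mm body. Next I'll lift straight up and plan the level swing.

```bash
python3 -c "
from ik import *
o=robot.get_obs();M=R.from_quat(o['tool_rot']).as_matrix()
print(M.T@[0,0,1]*.19/.5, 'P',P)
# level poses along swing: mouth yaw from 71 to -120, tool tilt 20 -> mouth tilt -10
for yaw,p in((71,[.508,-.078,.25]),(20,[.50,-.13,.25]),(-30,[.5,-.2,.25]),(-75,[.5,-.26,.25]),(-120,[.507,-.294,.25])):
    for tau in (20,10):
        print(yaw,tau,[q.round(2).tolist() for q in ikall(np.array(p),target(yaw,tau),12)])
for h in(60,75,90):
    Rt=pose(h,60,-1)
    print('tip',h,[q.round(2).tolist() for z in(.13,.2) for q in ikall(np.array([.507,-.294,z])+.005*Rt[:,1],Rt,12)])
"
```

```text
[-0.1302 -0.357   0.001 ] P [ 0.2742 -0.      0.5879  0.114   0.3917  0.2914  0.111 ]
71 20 [[-0.57, 0.37, 1.73, 0.37, 1.15, -0.41]]
71 10 [[-0.47, 0.36, 1.71, 0.19, 1.1, -0.23]]
20 20 [[-0.64, 0.28, 1.89, 0.4, 0.82, 0.33]]
20 10 [[-0.55, 0.32, 1.79, 0.17, 0.94, 0.58]]
-30 20 [[-0.6, 0.29, 1.88, 0.05, 0.63, 1.46]]
-30 10 [[-0.6, 0.33, 1.76, 0.02, 0.88, 1.49]]
-75 20 [[-0.56, 0.37, 1.74, -0.33, 0.8, 2.53]]
-75 10 [[-0.62, 0.39, 1.66, -0.13, 0.96, 2.33]]
-120 20 []
-120 10 []
tip 60 [[-1.1, 0.89, 1.54, 0.81, 1.5, 2.15], [-1.1, 0.78, 1.53, 0.81, 1.58, 2.24]]
tip 75 [[-1.04, 0.94, 1.38, 0.67, 1.68, 2.13], [-1.04, 0.84, 1.37, 0.68, 1.76, 2.2]]
tip 90 [[-0.97, 0.98, 1.23, 0.53, 1.84, 2.06], [-0.97, 0.89, 1.22, 0.55, 1.93, 2.12]]
```

```bash
cat > plan.py <<'E'
from ik import *
def grasp_from_rim(rim,yaw,phi,L=.070):
    a=np.array([np.cos(np.radians(yaw))*np.cos(np.radians(phi)),np.sin(np.radians(yaw))*np.cos(np.radians(phi)),-np.sin(np.radians(phi))])
    T=target(yaw,30-phi); return np.array(rim)-L*a+.005*T[:,1],T
E
python3 -c "
from plan import *
for yaw in(-80,-90):
  for phi,z in((10,.2),(10,.1),(35,.08),(65,.07),(90,.065)):
    p,T=grasp_from_rim([.508,-.293,z],yaw,phi); print(yaw,phi,p,[q.round(2).tolist() for q in ikall(p,T,12)])
"
python3 -m crank '[[-0.03,-0.08,0,0,0,0,-1],[-0.06,-0.16,0,0,0,0,-1],[-0.13,-0.357,0,0,0,0,-1],[-0.13,-0.357,0,0,0,0,-1],[-0.13,-0.357,0,0,0,0,-1],[-0.13,-0.357,0,0,0,0,-1]]'
python3 log.py; python3 -c "
from plan import *
print(rel(target(0,20),[.50,-.13,.26]))"
```

```text
-80 10 [ 0.4963 -0.2268  0.2075] [[-0.49, 0.42, 1.8, -0.41, 0.74, 2.76]]
-80 10 [ 0.4963 -0.2268  0.1075] []
-80 35 [ 0.498  -0.2361  0.1152] [[-0.68, 0.62, 1.69, 0.07, 0.9, 2.24]]
-80 65 [ 0.5024 -0.261   0.1293] [[-0.84, 0.79, 1.4, 0.31, 1.49, 2.02]]
-80 90 [ 0.5072 -0.2887  0.1325] [[-0.92, 1.01, 1.15, 0.44, 1.95, 2.0]]
-90 10 [ 0.508  -0.2258  0.2075] []
-90 10 [ 0.508  -0.2258  0.1075] []
-90 35 [ 0.508  -0.2352  0.1152] [[-0.67, 0.62, 1.67, 0.09, 0.9, 2.42]]
-90 65 [ 0.508  -0.2605  0.1293] [[-0.87, 0.77, 1.44, 0.38, 1.43, 2.12]]
-90 90 [ 0.508  -0.2887  0.1325] [[-0.97, 0.98, 1.23, 0.54, 1.85, 2.06]]
time: 4.45
position: [0.5048, -0.0756, 0.2444]
tool_rot: [-0.306, 0.64, -0.493, 0.504]
ft_force: [0.3, -0.6, -2.3]
grip_width: 0.0518
{'time': 4.45, 'q': [-0.568, 0.3787, 1.7433, 0.3745, 1.1389, -0.4162], 'position': [0.5048, -0.0756, 0.2444], 'tool_rot': [-0.3055, 0.6398, -0.4934, 0.5037], 'ft_force': [0.2903, -0.6474, -2.2732], 'moment': [-0.3777, 0.1559, 0.0359], 'grip_width': 0.0518}
(array([ 0.0888, -0.0658,  0.0259]), array([0.1368, 0.3707, 0.0008]))
```

```bash
python3 -m crank '[[0.089,-0.066,0.026,0.137,0.371,0.001,-1],[0.089,-0.066,0.026,0.137,0.371,0.001,-1],[0.089,-0.066,0.026,0.137,0.371,0.001,-1],[0.089,-0.066,0.026,0.137,0.371,0.001,-1],[0.089,-0.066,0.026,0.137,0.371,0.001,-1],[0.089,-0.066,0.026,0.137,0.371,0.001,-1],[0.089,-0.066,0.026,0.137,0.371,0.001,-1],[0.089,-0.066,0.026,0.137,0.371,0.001,-1]]'
python3 log.py; python3 -c "
from plan import *
p,T=grasp_from_rim([.508,-.293,.2],-70,10);print(p,rel(T,p))"
```

```text
time: 5.45
position: [0.4997, -0.129, 0.2589]
tool_rot: [0.122, 0.697, -0.696, 0.122]
ft_force: [0.4, 0.0, -2.0]
grip_width: 0.0518
{'time': 5.45, 'q': [-0.5803, 0.2452, 1.9116, 0.2927, 0.7135, 0.7939], 'position': [0.4997, -0.129, 0.2589], 'tool_rot': [0.122, 0.6973, -0.6956, 0.1225], 'ft_force': [0.3563, 0.0344, -2.0085], 'moment': [-0.0075, 0.4428, -0.0413], 'grip_width': 0.0518}
[ 0.485  -0.2298  0.2075] (array([0.0626, 0.0862, 0.2018]), array([0.1334, 0.3657, 0.0009]))
```

```bash
python3 -m crank '[[0.063,0.086,0.202,0.133,0.366,0.001,-1],[0.063,0.086,0.202,0.133,0.366,0.001,-1],[0.063,0.086,0.202,0.133,0.366,0.001,-1],[0.063,0.086,0.202,0.133,0.366,0.001,-1],[0.063,0.086,0.202,0.133,0.366,0.001,-1],[0.063,0.086,0.202,0.133,0.366,0.001,-1],[0.063,0.086,0.202,0.133,0.366,0.001,-1],[0.063,0.086,0.202,0.133,0.366,0.001,-1]]'
python3 log.py; python3 - <<'E'
from plan import *
a=vision.camera("top");b=vision.camera("scene")
crop(a,280,150,130,110,6,"pics/t1t.png");crop(b,100,80,130,130,5,"pics/t1s.png")
E
```

```text
time: 6.45
position: [0.4861, -0.2314, 0.2086]
tool_rot: [-0.502, -0.499, 0.639, 0.3]
ft_force: [-0.5, -0.2, -1.5]
grip_width: 0.0518
{'time': 6.45, 'q': [-0.533, 0.3939, 1.8559, -0.3675, 0.6492, 2.5315], 'position': [0.4861, -0.2314, 0.2086], 'tool_rot': [-0.502, -0.4993, 0.6395, 0.2995], 'ft_force': [-0.5274, -0.1586, -1.4614], 'moment': [0.3374, 0.2754, -0.0005], 'grip_width': 0.0518}
```

View pics/t1s.png

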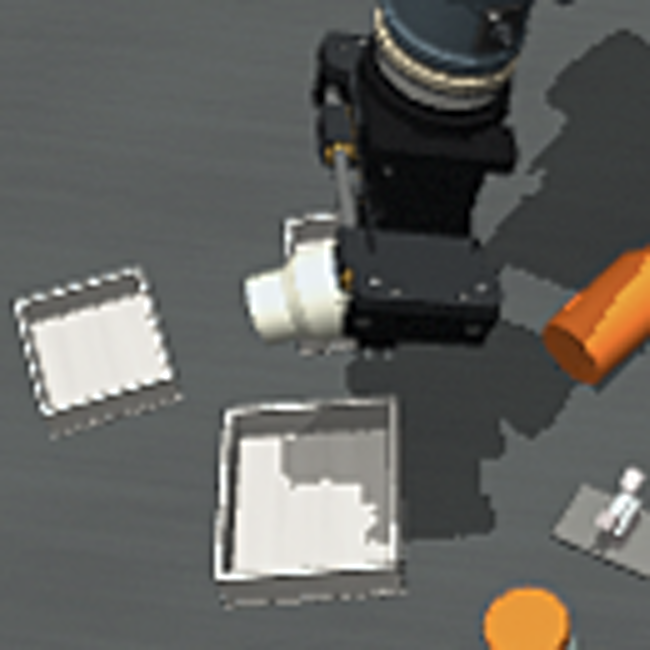

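View pics/t1t.png

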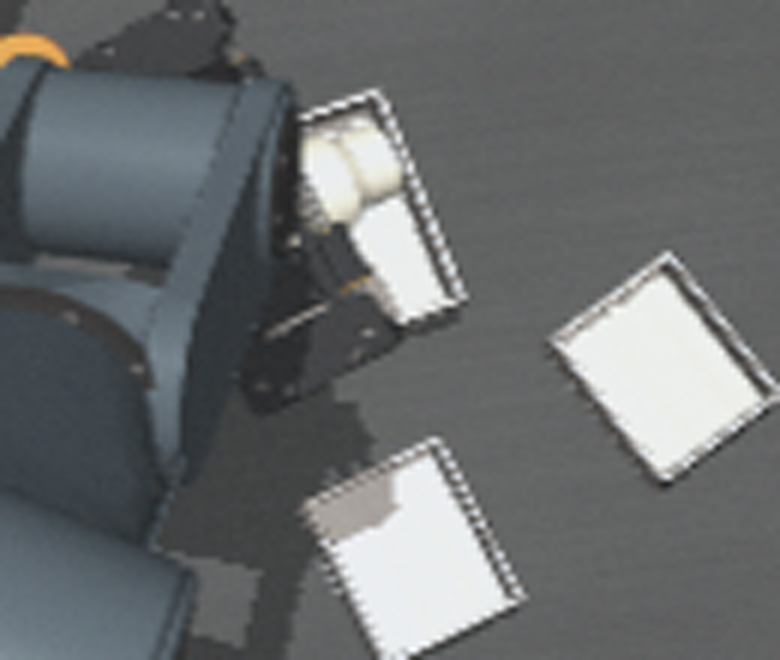

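```bash
python3 - <<'E'
from plan import *
o=robot.get_obs();M=R.from_quat(o['tool_rot']).as_matrix()
g=o['position']-.005*M[:,1]; a=.5*M[:,1]-.866*M[:,0]
rim=g+.07*a; print('a',a,'rim',rim,proj('top',rim),proj('scene',rim))
for phi,z in((25,.11),(45,.085),(65,.075),(90,.07)):
    p,T=grasp_from_rim([.508,-.293,z],-75,phi); print(phi,p,rel(T,p))
E
```

```text
a [ 0.336  -0.9259 -0.1724] rim [ 0.5092 -0.2946  0.2013] [343.5049 175.8662] [150.3926 142.2694]
25 [ 0.4917 -0.2321  0.1346] (array([ 0.0461,  0.141 , -0.0092]), array([ 0.0069,  0.0265, -0.0836]))
45 [ 0.4949 -0.2439  0.1297] (array([ 0.0266,  0.1586, -0.0071]), array([ 0.0022,  0.0276, -0.1947]))
65 [ 0.4996 -0.2617  0.1343] (array([-0.0109,  0.1623, -0.0039]), array([-0.0027,  0.0283, -0.3057]))
90 [ 0.5069 -0.2888  0.1375] (array([-0.0657,  0.1756,  0.0009]), array([-0.0091,  0.0282, -0.4445]))
```

Rim seen at scene (152,142) and top (344,176); predicted (150,142) and (343.5,176). I'll tip over the tray now.

```bash
python3 -m crank '[[0.046,0.141,-0.009,0.007,0.026,-0.084,-1],[0.046,0.141,-0.009,0.007,0.026,-0.084,-1],[0.027,0.159,-0.007,0.002,0.028,-0.195,-1],[0.027,0.159,-0.007,0.002,0.028,-0.195,-1],[-0.011,0.162,-0.004,-0.003,0.028,-0.306,-1],[-0.011,0.162,-0.004,-0.003,0.028,-0.306,-1],[-0.066,0.176,0,-0.009,0.028,-0.445,-1],[-0.066,0.176,0,-0.009,0.028,-0.445,-1],[-0.066,0.176,0,-0.009,0.028,-0.445,-1],[-0.066,0.176,0,-0.009,0.028,-0.445,-1]]'
python3 log.py; python3 - <<'E'
from plan import *
a=vision.camera("top");b=vision.camera("scene")
crop(a,280,150,130,110,6,"pics/t2t.png");crop(b,100,80,130,130,5,"pics/t2s.png")
E
```

```text
time: 7.8
position: [0.507, -0.2901, 0.1363]
tool_rot: [0.093, 0.702, -0.269, -0.652]
ft_force: [0.2, 0.1, -1.1]
grip_width: 0.0518
{'time': 7.8, 'q': [-0.8944, 1.0165, 1.104, 0.398, 1.9978, 1.9575], 'position': [0.507, -0.2901, 0.1363], 'tool_rot': [0.093, 0.7024, -0.2689, -0.6525], 'ft_force': [0.2175, 0.075, -1.1277], 'moment': [-0.652, -0.032, -0.0316], 'grip_width': 0.0518}
```

View pics/t2s.png

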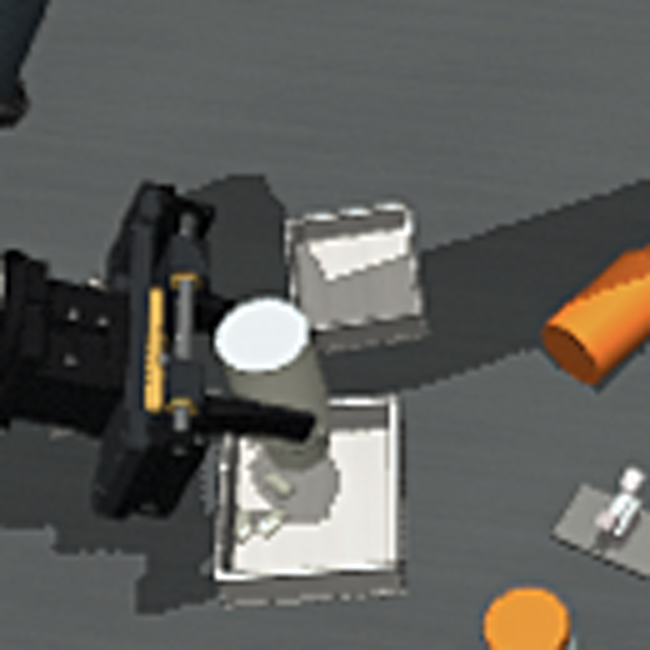

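View pics/t2t.png

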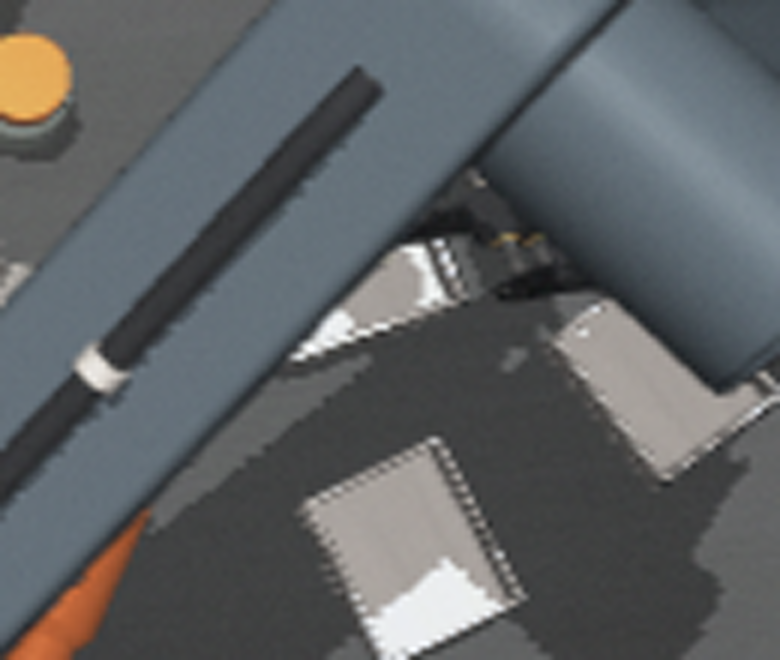

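```bash
python3 -m crank '[[0.035,-0.02,0,0,0,0,-1],[0,0,0,0,0,0,-1],[0.035,-0.02,0,0,0,0,-1],[0,0,0,0,0,0,-1],[0.1,-0.06,0,0,0,0,-1],[0.21,-0.12,0,0,0,0,-1],[0.21,-0.12,0,0,0,0,-1],[0.21,-0.12,0,0,0,0,-1]]'
python3 log.py; python3 - <<'E'
from plan import *
b=vision.camera("scene")
crop(b,100,80,130,130,5,"pics/t3s.png"); crop(b,130,150,65,60,11,"pics/t3c.png")
E
```

```text
time: 8.9
position: [0.5071, -0.2886, 0.2598]
tool_rot: [0.094, 0.702, -0.271, -0.652]
ft_force: [-0.4, -0.0, -1.8]
grip_width: 0.052
{'time': 8.9, 'q': [-0.8923, 0.869, 1.0709, 0.4374, 2.1602, 2.0425], 'position': [0.5071, -0.2886, 0.2598], 'tool_rot': [0.0936, 0.7017, -0.2705, -0.6524], 'ft_force': [-0.4092, -0.0271, -1.7596], 'moment': [-0.6868, -0.0534, -0.0075], 'grip_width': 0.052}
```

View pics/t3s.png

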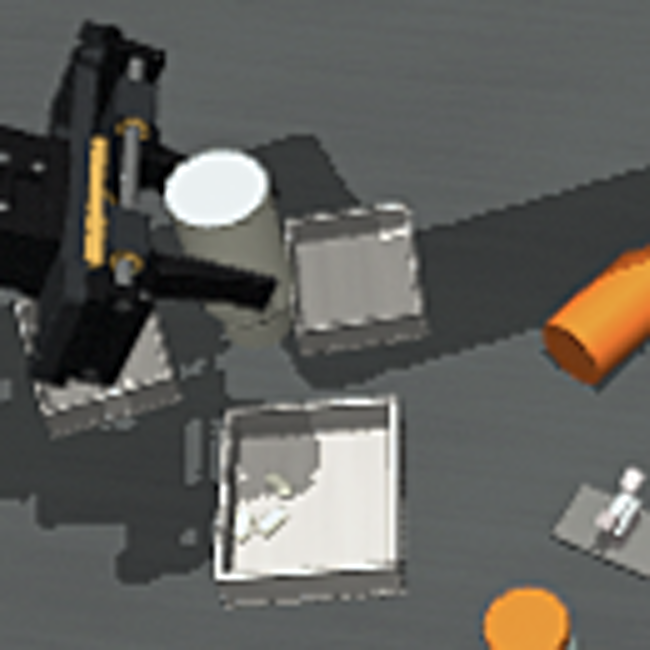

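View pics/t3c.png

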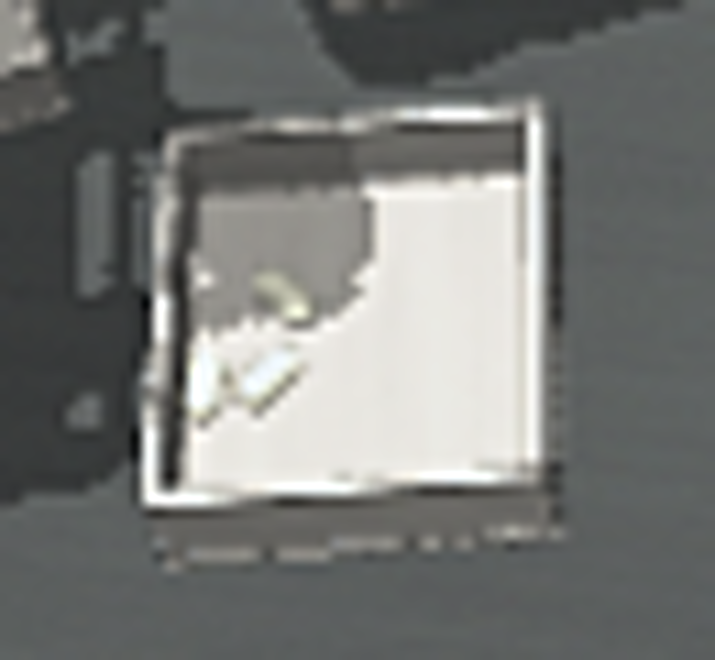

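All three bars lie in the tray, at crop (285,300), (205,380) and (268,380). I'll carry the bottle over to the free peg upside down.

```bash
python3 - <<'E'
from plan import *
T=pose(82.6,60,-1)
for p in([.515,0,.265],[.527,.2525,.235]):
    x=np.array(p)+.005*T[:,1]; print(x,rel(T,x),[q.round(2).tolist() for q in ikall(x,T,10)])
E
```

```text
[0.5156 0.0043 0.2625] (array([ 0.2862,  0.4826, -0.1676]), array([-0.1072,  0.0624,  0.0001])) [[-0.68, 0.59, 1.75, 0.83, 1.55, 2.23]]
[0.5276 0.2568 0.2325] (array([ 0.4748,  0.93  , -0.3208]), array([-0.1072,  0.0624,  0.0001])) [[-0.21, 0.6, 1.88, 1.17, 1.21, 2.28]]
```

```bash
python3 -m crank '[[0.286,0.483,-0.168,-0.107,0.062,0,-1],[0.286,0.483,-0.168,-0.107,0.062,0,-1],[0.286,0.483,-0.168,-0.107,0.062,0,-1],[0.286,0.483,-0.168,-0.107,0.062,0,-1],[0.286,0.483,-0.168,-0.107,0.062,0,-1],[0.475,0.93,-0.321,-0.107,0.062,0,-1],[0.475,0.93,-0.321,-0.107,0.062,0,-1],[0.475,0.93,-0.321,-0.107,0.062,0,-1],[0.475,0.93,-0.321,-0.107,0.062,0,-1],[0.475,0.93,-0.321,-0.107,0.062,0,-1]]'
python3 -m crank '[[0,0,0,0,0,0,-1],[0,0,0,0,0,0,-1]]' >/dev/null
python3 log.py; python3 - <<'E'
from plan import *
a=vision.camera("top");b=vision.camera("scene")
cv2.imwrite("pics/u1t_full.png",a);cv2.imwrite("pics/u1s_full.png",b)
crop(a,120,140,130,130,5,"pics/u1t.png");crop(b,270,100,130,150,4,"pics/u1s.png")
o=robot.get_obs();M=R.from_quat(o['tool_rot']).as_matrix();ax=.5*M[:,1]-.866*M[:,0]
g=o['position']-.005*M[:,1]; print('ax',ax,'g',g)
for s in(-.04,.07): print(g+s*ax,proj('top',g+s*ax),proj('scene',g+s*ax))
E
```

```text
time: 10.2
position: [0.5241, 0.2608, 0.2311]
tool_rot: [-0.223, -0.669, 0.142, 0.694]
ft_force: [-0.8, -0.9, -1.1]
grip_width: 0.0522
{'time': 10.45, 'q': [-0.2161, 0.6039, 1.8796, 1.1713, 1.2118, 2.2771], 'position': [0.5288, 0.255, 0.2326], 'tool_rot': [-0.2275, -0.6703, 0.1384, 0.6927], 'ft_force': [-0.8386, 1.0003, -1.5525], 'moment': [-0.7237, 0.1906, 0.0121], 'grip_width': 0.0519}
ax [ 0.0025 -0.0009 -1.    ] g [0.5284 0.2504 0.2354]
[0.5283 0.2505 0.2754] [156.239  184.5339] [352.1955 153.4525]
[0.5286 0.2504 0.1654] [163.8114 192.5445] [343.6968 177.6879]
```

View pics/u1t.png

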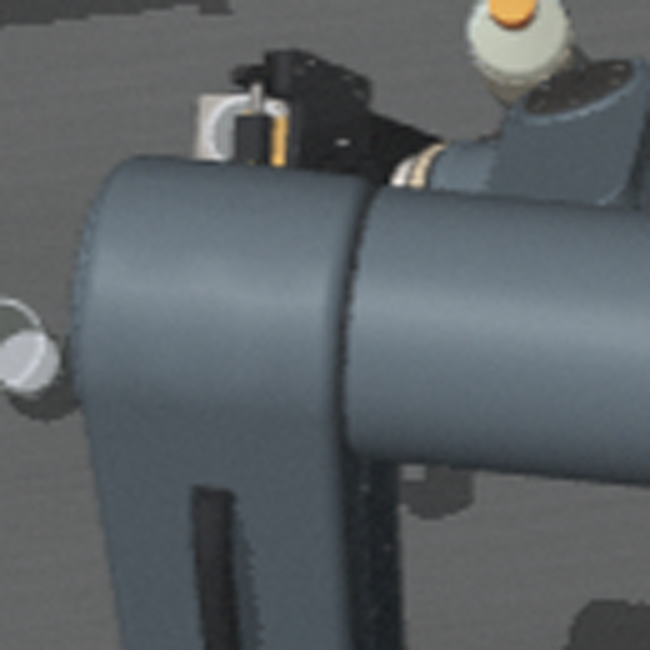

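View pics/u1s.png

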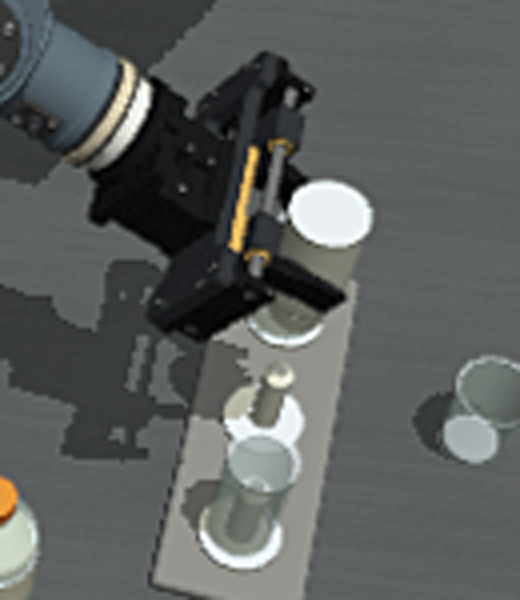

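```bash
python3 - <<'E'
from plan import *
b=cv2.imread("pics/u1s_full.png"); g=b.min(2); m=np.zeros_like(g); m[140:166,338:366]=(g[140:166,338:366]>190)
c,_=cv2.findContours(m,0,1);c=max(c,key=cv2.contourArea); e=cv2.fitEllipse(cv2.convexHull(c)); print(e,(plane('scene',*e[0],.2754)))
crop(b,325,140,50,60,12,"pics/u1c.png")
E
```

```text
((352.18731689453125, 153.0092010498047), (15.498164176940918, 20.15456199645996), 103.7587661743164) [0.5269 0.2504 0.2754]
```

View pics/u1c.png

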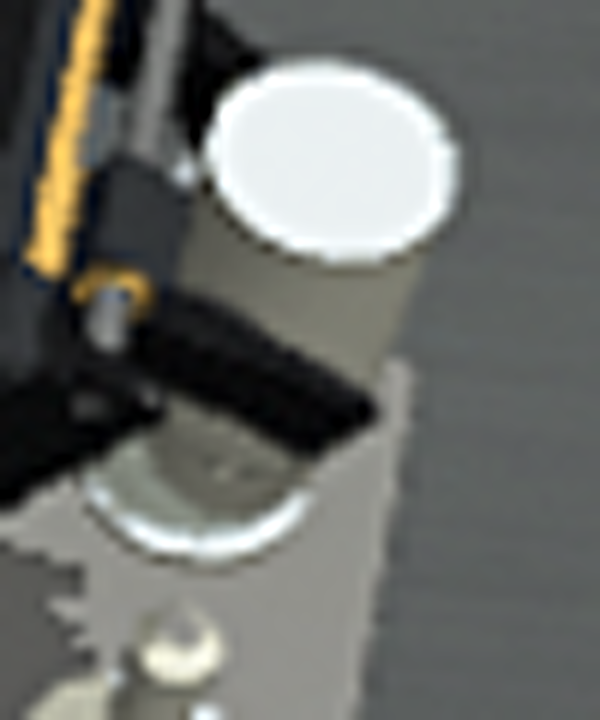

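```bash
python3 - <<'E'
from plan import *
T=pose(82.6,60,-1)
for z in(.162,.1,.094,.086): print(z,rel(T,np.array([.5275,.2525,z])+.005*T[:,1]))
E
```

```text
0.162 (array([-0.1251,  0.0768,  0.0028]), array([ 0.0008,  0.0005, -0.0002]))
0.1 (array([-0.2325,  0.1389,  0.0031]), array([ 0.0008,  0.0005, -0.0002]))
0.094 (array([-0.2429,  0.1449,  0.0031]), array([ 0.0008,  0.0005, -0.0002]))
0.086 (array([-0.2567,  0.1529,  0.0032]), array([ 0.0008,  0.0005, -0.0002]))
```

```bash
python3 -m crank '[[-0.03,0.02,0.003,0,0,0,-1],[-0.06,0.04,0.003,0,0,0,-1],[-0.1,0.06,0.003,0,0,0,-1],[-0.125,0.077,0.003,0,0,0,-1],[-0.125,0.077,0.003,0,0,0,-1],[-0.125,0.077,0.003,0,0,0,-1],[-0.125,0.077,0.003,0,0,0,-1]]'
python3 log.py; python3 - <<'E'
from plan import *
a=vision.camera("top");b=vision.camera("scene")
crop(a,120,140,130,130,5,"pics/u2t.png");crop(b,310,150,60,70,10,"pics/u2s.png")
m=np.zeros((384,512),np.uint8); g=b.min(2)
o=robot.get_obs();M=R.from_quat(o['tool_rot']).as_matrix();ax=.5*M[:,1]-.866*M[:,0]
gg=o['position']-.005*M[:,1]; pb=proj('scene',gg-.04*ax);u,v=pb.astype(int); m[v-14:v+15,u-14:u+15]=g[v-14:v+15,u-14:u+15]>190
c,_=cv2.findContours(m,0,1);c=max(c,key=cv2.contourArea); e=cv2.fitEllipse(cv2.convexHull(c)); print('g',gg,pb,e,(plane('scene',*e[0],(gg-.04*ax)[2])))
E
```

```text
time: 11.42
position: [0.5273, 0.2585, 0.1604]
tool_rot: [-0.227, -0.671, 0.139, 0.692]
ft_force: [0.4, -0.2, -1.2]
grip_width: 0.0518
{'time': 11.425, 'q': [-0.2096, 0.7468, 1.9075, 1.2416, 1.1486, 2.1035], 'position': [0.5273, 0.2585, 0.1604], 'tool_rot': [-0.2268, -0.6712, 0.1388, 0.692], 'ft_force': [0.4241, -0.1909, -1.1963], 'moment': [-0.6812, 0.2014, -0.0203], 'grip_width': 0.0518}
g [0.5267 0.2543 0.1628] [347.9132 169.48  ] ((347.97137451171875, 169.01609802246094), (15.041980743408203, 19.13994026184082), 106.89105987548828) [0.525  0.2545 0.2028]
```

View pics/u2s.png

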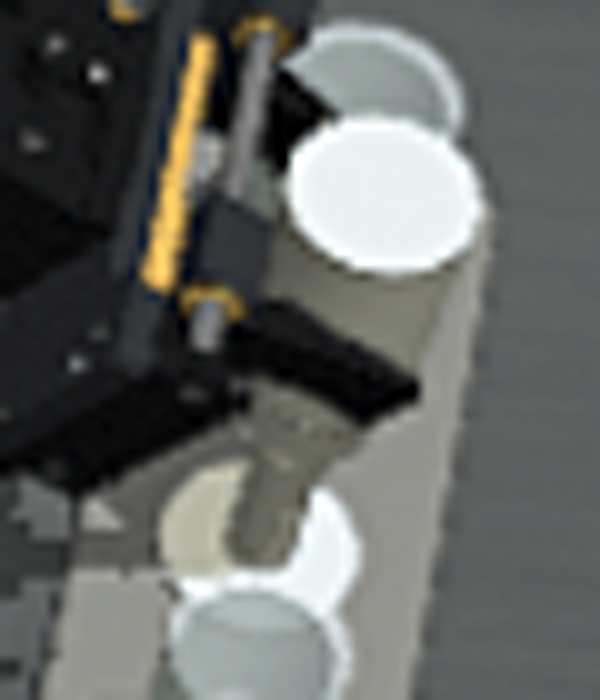

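View pics/u2t.png

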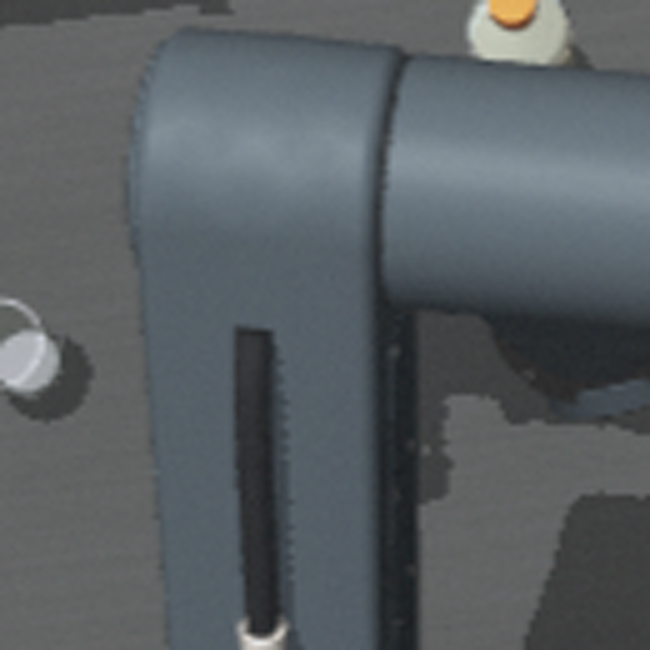

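```bash
python3 - <<'E'
from plan import *
T=pose(82.6,60,-1)
for z in(.16,.125,.1,.092): print(z,rel(T,np.array([.5273,.2525,z])+.005*T[:,1]))
E
```

```text
0.16 (array([-0.0066, -0.0001, -0.0017]), array([ 0.0002,  0.0012, -0.0001]))
0.125 (array([-0.0672,  0.0349, -0.0014]), array([ 0.0002,  0.0012, -0.0001]))
0.1 (array([-0.1105,  0.0599, -0.0012]), array([ 0.0002,  0.0012, -0.0001]))
0.092 (array([-0.1243,  0.0679, -0.0012]), array([ 0.0002,  0.0012, -0.0001]))
```

```bash
python3 -m crank '[[-0.007,0,-0.002,0,0.001,0,-1],[-0.027,0.012,-0.001,0,0.001,0,-1],[-0.047,0.024,-0.001,0,0.001,0,-1],[-0.067,0.035,-0.001,0,0.001,0,-1],[-0.067,0.035,-0.001,0,0.001,0,-1],[-0.067,0.035,-0.001,0,0.001,0,-1]]'
python3 log.py; python3 - <<'E'
from plan import *
b=vision.camera("scene")
crop(b,310,150,60,70,10,"pics/u3s.png")
m=np.zeros((384,512),np.uint8); g=b.min(2)
o=robot.get_obs();M=R.from_quat(o['tool_rot']).as_matrix();ax=.5*M[:,1]-.866*M[:,0]
gg=o['position']-.005*M[:,1]; pb=proj('scene',gg-.04*ax);u,v=pb.astype(int); m[v-14:v+15,u-14:u+15]=g[v-14:v+15,u-14:u+15]>190
c,_=cv2.findContours(m,0,1);c=max(c,key=cv2.contourArea); e=cv2.fitEllipse(cv2.convexHull(c)); print('g',gg,pb,e,(plane('scene',*e[0],(gg-.04*ax)[2])))
T=pose(82.6,60,-1)
for z in(.1,.092,.088): print(z,rel(T,np.array([.5273,.2525,z])+.005*T[:,1]))
E
```

```text
time: 12.28
position: [0.5273, 0.257, 0.1218]
tool_rot: [-0.227, -0.669, 0.138, 0.694]
ft_force: [-0.4, -0.4, -2.1]
grip_width: 0.052
{'time': 12.275, 'q': [-0.2127, 0.8268, 1.9093, 1.2741, 1.1254, 2.0225], 'position': [0.5273, 0.257, 0.1218], 'tool_rot': [-0.2267, -0.6695, 0.1385, 0.6937], 'ft_force': [-0.3615, -0.3788, -2.1375], 'moment': [-0.7134, 0.1788, 0.0292], 'grip_width': 0.052}
g [0.5269 0.2526 0.1245] [344.4797 177.4659] ((344.40472412109375, 177.10223388671875), (14.476675987243652, 18.620512008666992), 105.89655303955078) [0.5257 0.2524 0.1645]
0.1 (array([-0.0425,  0.0243, -0.0008]), array([ 0.0001, -0.0001, -0.    ]))
0.092 (array([-0.0564,  0.0323, -0.0008]), array([ 0.0001, -0.0001, -0.    ]))
0.088 (array([-0.0633,  0.0363, -0.0008]), array([ 0.0001, -0.0001, -0.    ]))
```

View pics/u3s.png

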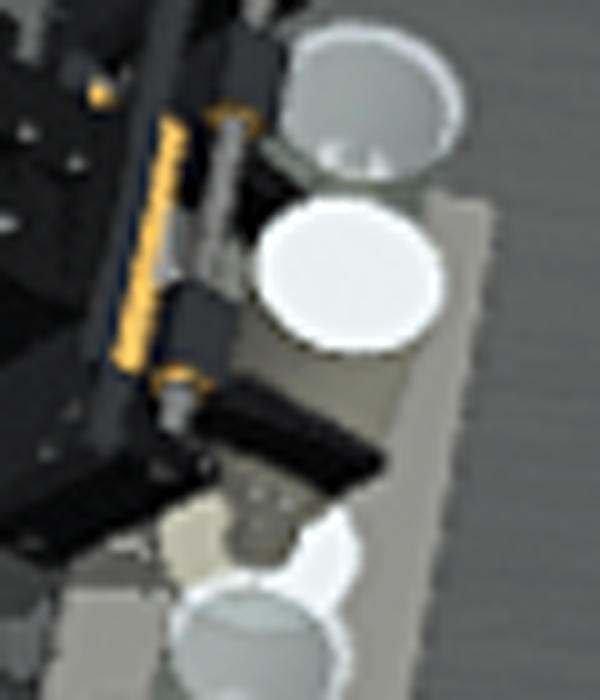

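```bash
python3 -m crank '[[-0.02,0.012,-0.001,0,0,0,-1],[-0.04,0.023,-0.001,0,0,0,-1],[-0.053,0.030,-0.001,0,0,0,-1],[-0.053,0.030,-0.001,0,0,0,-1],[-0.053,0.030,-0.001,0,0,0,-1],[-0.053,0.030,-0.001,0,0,0,-1]]'
python3 log.py
```

```text
time: 13.08
position: [0.5279, 0.2566, 0.0917]
tool_rot: [-0.227, -0.67, 0.139, 0.693]
ft_force: [0.9, -0.5, -2.1]
grip_width: 0.0518
{'time': 13.075, 'q': [-0.2133, 0.8892, 1.9048, 1.3012, 1.1089, 1.9595], 'position': [0.5279, 0.2566, 0.0917], 'tool_rot': [-0.2269, -0.6698, 0.1385, 0.6933], 'ft_force': [0.8749, -0.4994, -2.1305], 'moment': [-0.6764, 0.2314, -0.0756], 'grip_width': 0.0518}
```

```bash
python3 -m crank '[[-0.0035,0.002,0,0,0,0,-1],[-0.0035,0.002,0,0,0,0,-1],[-0.006,0.0035,0,0,0,0,-1],[-0.006,0.0035,0,0,0,0,-1],[-0.006,0.0035,0,0,0,0,-1]]';python3 -m crank '[[-0.0017,0.001,0,0,0,0,-1],[-0.0017,0.001,0,0,0,0,-1],[-0.0017,0.001,0,0,0,0,-1]]'; python3 -m crank '[[-0.0017,0.001,0,0,0,0,-1],[-0.0017,0.001,0,0,0,0,-1],[-0.0017,0.001,0,0,0,0,-1]]'
```

```text
time: 13.7
position: [0.5279, 0.2566, 0.088]
tool_rot: [-0.227, -0.67, 0.139, 0.694]
ft_force: [-1.0, -1.8, -1.8]
grip_width: 0.0525
time: 14.08
position: [0.5278, 0.2566, 0.087]
tool_rot: [-0.227, -0.67, 0.139, 0.694]
ft_force: [-0.3, -0.1, -1.3]
grip_width: 0.0519
time: 14.45
position: [0.5279, 0.2566, 0.086]
tool_rot: [-0.227, -0.67, 0.139, 0.693]
ft_force: [-0.0, -0.7, -1.7]
grip_width: 0.0523
```

```bash
python3 -m crank '[[-0.0017,0.001,0,0,0,0,-1],[-0.0017,0.001,0,0,0,0,-1],[-0.0017,0.001,0,0,0,0,-1]]';python3 -m crank '[[-0.0017,0.001,0,0,0,0,-1],[-0.0017,0.001,0,0,0,0,-1],[-0.0017,0.001,0,0,0,0,-1]]'; python3 - <<'E'
from plan import *
b=vision.camera("scene")
crop(b,310,150,60,70,10,"pics/u4s.png")
E
```

```text
time: 14.82
position: [0.5279, 0.2566, 0.085]
tool_rot: [-0.227, -0.67, 0.139, 0.694]
ft_force: [0.1, 0.2, -1.3]
grip_width: 0.052
time: 15.2
position: [0.5279, 0.2566, 0.084]
tool_rot: [-0.227, -0.67, 0.139, 0.694]
ft_force: [-0.6, 0.4, -1.9]
grip_width: 0.0522
```

View pics/u4s.png

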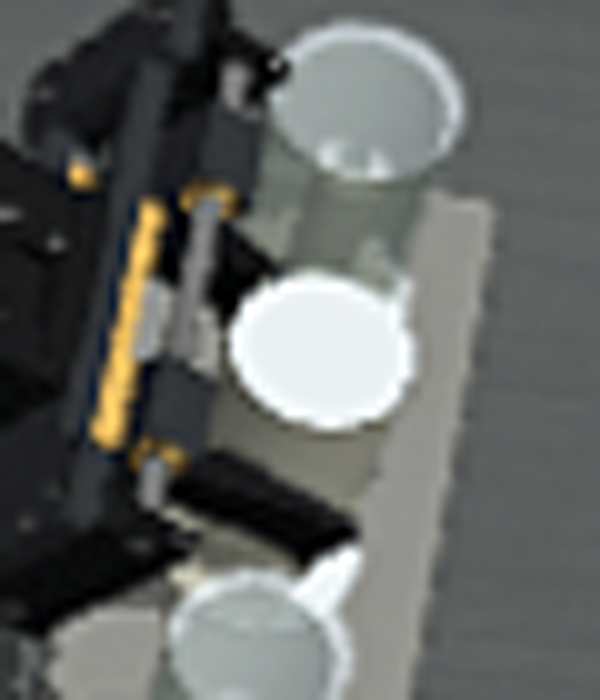

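```bash
python3 -m crank '[[-0.0017,0.001,0,0,0,0,-1],[-0.0017,0.001,0,0,0,0,-1],[-0.0017,0.001,0,0,0,0,-1]]';python3 -m crank '[[-0.0017,0.001,0,0,0,0,-1],[-0.0017,0.001,0,0,0,0,-1],[-0.0017,0.001,0,0,0,0,-1]]'
```

```text
time: 15.62
position: [0.5279, 0.2566, 0.0832]
tool_rot: [-0.227, -0.67, 0.138, 0.693]
ft_force: [0.0, -0.2, -1.2]
grip_width: 0.0517
time: 16.0
position: [0.5279, 0.2568, 0.0831]
tool_rot: [-0.226, -0.67, 0.138, 0.694]
ft_force: [-0.9, -2.6, 5.3]
grip_width: 0.052
```

Contact: fz rose by about 7 N and the tool stopped at z = 0.083, so the rim is at its expected height. I'll ease off, open partway and retreat along the fingers.

```bash
python3 -m crank '[[0.0009,-0.0005,0,0,0,0,-1],[0.0009,-0.0005,0,0,0,0,-1],[0.0009,-0.0005,0,0,0,0,0.25],[0.0009,-0.0005,0,0,0,0,0.4],[0.0009,-0.0005,0,0,0,0,0.6],[0.0009,-0.0005,0,0,0,0,0.6],[0.0009,-0.0005,0,0,0,0,0.6],[0.0009,-0.0005,0,0,0,0,0.6]]'; python3 - <<'E'
from plan import *
b=vision.camera("scene")
crop(b,310,150,60,70,10,"pics/u5s.png")
E
```

```text
time: 17.0
position: [0.5279, 0.2566, 0.0825]
tool_rot: [-0.227, -0.67, 0.139, 0.693]
ft_force: [0.2, 0.3, -0.6]
grip_width: 0.0694
```

View pics/u5s.png

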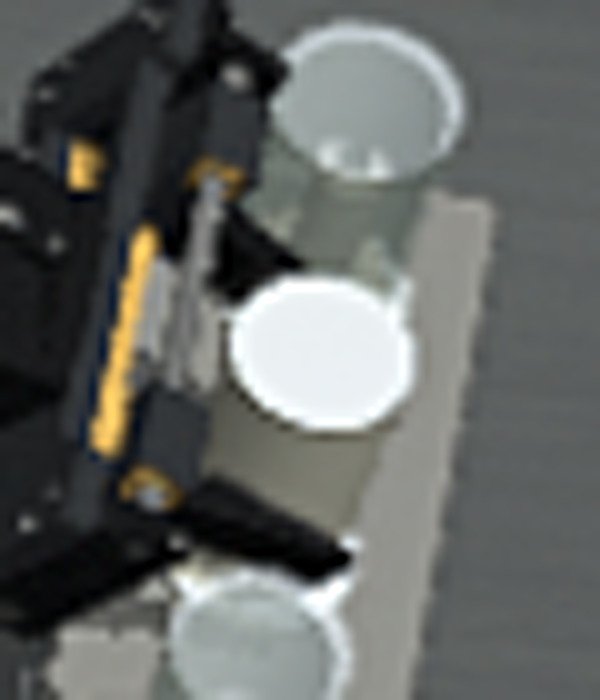

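```bash
python3 -m crank '[[0,-0.02,0,0,0,0,0.6],[0,-0.06,0,0,0,0,0.6],[0,-0.12,0,0,0,0,0.6],[0,-0.2,0,0,0,0,0.6],[0,-0.26,0,0,0,0,0.6],[0,-0.3,0,0,0,0,0.6],[0,-0.3,0,0,0,0,0.6]]'; python3 log.py; python3 - <<'E'
from plan import *
b=vision.camera("scene");a=vision.camera("top");cv2.imwrite("pics/u6f.png",b);cv2.imwrite("pics/u6t.png",a)
crop(b,280,140,120,120,5,"pics/u6s.png")
o=robot.get_obs();M=R.from_quat(o['tool_rot']).as_matrix();print(M.T@[-.05,-.12,.15]/.5)
E
```

```text
time: 17.92
position: [0.5118, 0.1265, 0.1582]
tool_rot: [-0.228, -0.67, 0.138, 0.693]
ft_force: [0.4, 0.5, 0.1]
grip_width: 0.0696
{'time': 17.925, 'q': [-0.4793, 0.7508, 1.9091, 1.0265, 1.2581, 2.0447], 'position': [0.5118, 0.1265, 0.1582], 'tool_rot': [-0.2281, -0.6699, 0.1379, 0.693], 'ft_force': [0.3787, 0.4954, 0.1097], 'moment': [-0.5045, 0.1397, -0.0466], 'grip_width': 0.0696}
[ 0.1343 -0.3673  0.0684]
```

View pics/u6s.png

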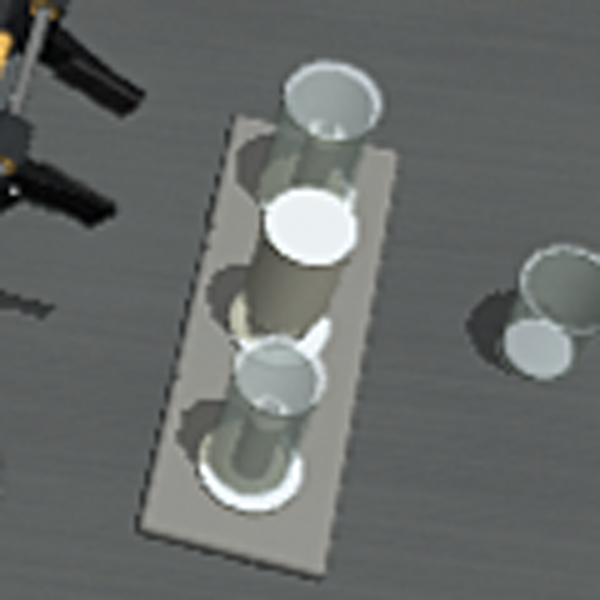

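View pics/u6f.png

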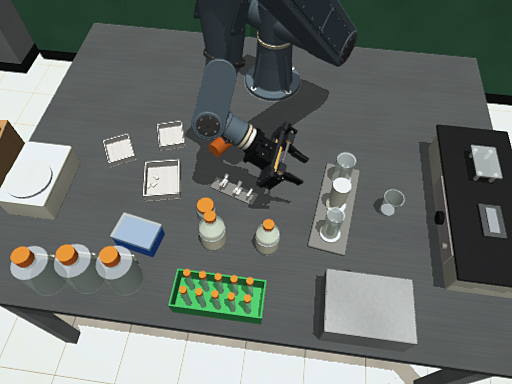

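```bash
python3 -m crank '[[0.05,-0.05,0,0,0,0,0.6],[0.12,-0.08,0,0,0,0,0.6],[0.15,-0.09,0,0,0,0,0.6],[0.15,-0.09,0,0,0,0,0.6],[0.15,-0.09,0,0,0,0,0.6],[0.15,-0.09,0,0,0,0,0.6]]'; python3 - <<'E'
from plan import *
b=vision.camera("scene");a=vision.camera("top")
print(proj('scene',[.527,.2525,.128]),proj('top',[.527,.2525,.128]))
g=b.min(2); m=np.zeros_like(g); m[172:198,330:354]=g[172:198,330:354]>200
c,_=cv2.findContours(m,0,1);c=max(c,key=cv2.contourArea); e=cv2.fitEllipse(cv2.convexHull(c)); print(e,plane('scene',*e[0],.128))
b0=cv2.imread("pics/scene0.png"); d=cv2.absdiff(b,b0).max(2)
cv2.imwrite("pics/fin_diff.png",d); crop(b,100,100,300,160,2.6,"pics/fin.png"); crop(a,100,120,270,150,2.9,"pics/fint.png")
crop(b,130,150,65,60,10,"pics/fintray.png")
E
```

```text
time: 18.77
position: [0.5106, 0.1265, 0.244]
tool_rot: [-0.226, -0.669, 0.139, 0.694]
ft_force: [1.0, -0.2, 0.5]
grip_width: 0.0695
[341.9039 184.6342] [165.4804 195.6061]
((341.7875671386719, 184.73472595214844), (14.514312744140625, 18.280290603637695), 100.11115264892578) [0.5274 0.2522 0.128 ]
```

View pics/fin_diff.png

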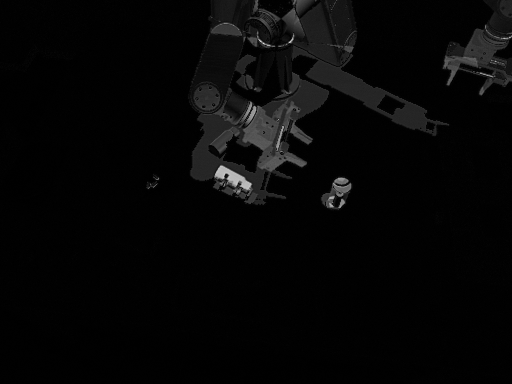

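View pics/fint.png

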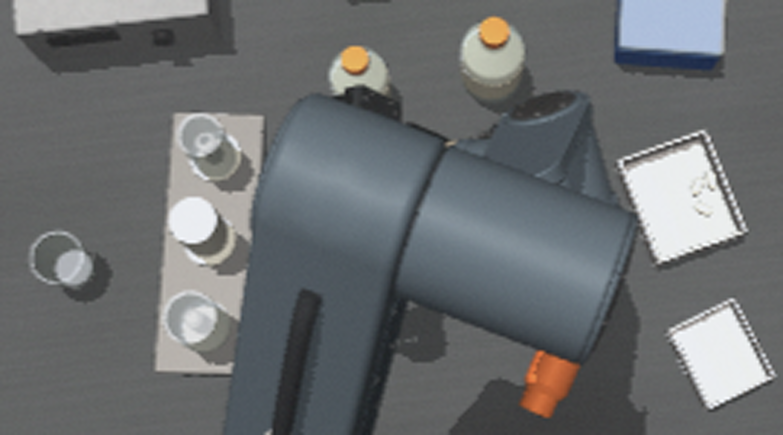

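View pics/fintray.png

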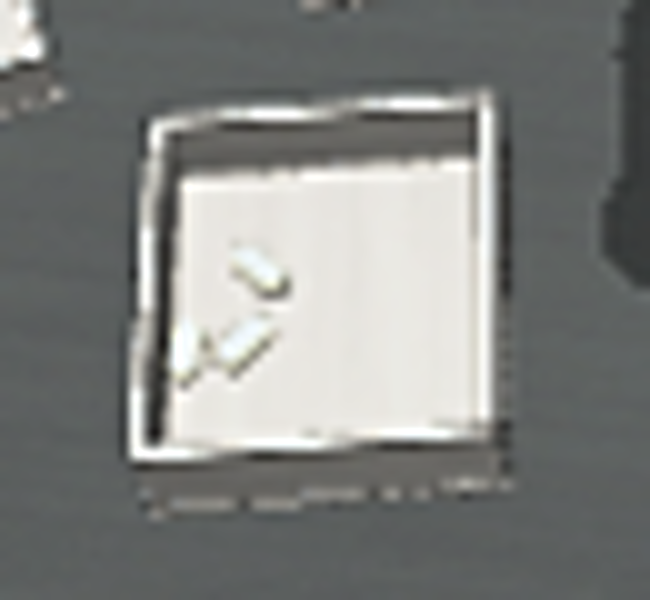

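The three bars are in the tray, at crop (260,270), (185,350) and (245,345). The bottle sits on the peg: its base centre is at scene (341.8,184.7) and the prediction was (341.9,184.6). Apart from the arm and its shadows, the difference picture shows changes only at the bottle's old and new places and at the bars, so I'm handing in.

```bash
python3 -c "
from rig import robot
print(robot.hand_in())"
```

```text
the job is handed in; nothing more can be done
None
```

The job is done and handed in at about 19 s. All three stir bars are in the 130 x 110 mm tray, and the white bottle stands upside down on the free middle peg, released.

- **Bars:** three bars are visible in the tray in the final scene close-up, all inside the walls.
- **Bottle seating:** I lowered it in 1 mm steps until the vertical force rose by about 7 N with the rim at about collar height, then eased off and let go. Its base measured (0.527, 0.252) m, within 1 mm of the peg position I had measured, and the bottle looks upright.
- **Other things:** the before-and-after difference picture shows no change beyond the bottle's old and new places, the bars, and the arm with its shadows. The gripper was clear of everything at hand-in.
- **Disagreements:** triangulating the lying bottle put it about 5 mm higher than the stated height. The grasp and the later check above the peg did not bear that out. The top view of the peg was hidden by the arm during the lowering, so that check rests on the scene camera and the force reading. The final top view shows the bottle on the peg.

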